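# Restock and lock the tasting-stall cheese case

## Task

Set out the cheese for the tasting: draw the bolt of the display case fully back, slide the cover fully open, stand every piece of cheese that is on the table upright on its base on the floor of the well, then slide the cover fully shut and push the bolt fully home again. Also raise the little slate board, before or after, so that it leans back 30 degrees from upright and stays there by itself. Leave the tubs, jars, cup and dish where they are.

Things in the scene. Friction and masses are not known exactly. Their poses are not given: they have to be found in the camera images.
- case: white display case fixed on the table. Origin on the table under the centre of its well; x is the way the cover opens (away from the robot), y the side with the bolt. Well inside 230 mm (x) by 140 mm (y), open above, floor 12 mm and rim 78 mm above the table, walls 8 mm. Cooler unit at x = 123 to 348 mm and bolt ledge at x = 15 to 110, y = 78 to 160 mm, both 78 mm high.
- well_in (a point): centre of the well's floor, 12 mm above the table, axes as the case's
- cover (a joint): aluminium cover's slide along the case's +x, m: 0 = shut, 0.225 = fully open (stop), lying over the cooler unit. Slab 236 x 150 x 7 mm, top 87 mm above the table; some 3 N of friction, stays put. A lug on its +y edge (shut: x 18 to 38, y 75 to 100 mm in the case, top 93 mm up) strikes the bolt when that is home: draw the bolt first; the bolt goes home only with the cover shut.
- cover_grip (a point): point on the centre line of the black grip block on the cover, 20 mm (x) by 50 mm (y), rising 41 mm above the slab; the point is 114 mm above the table, 14 mm below the block's top. It moves with the cover; shut, it lies 40 mm to -x of the well's centre. Axes as the case's.
- bolt (a joint): steel lock bolt's slide on the ledge along the case's +y (away from the cover), m: 0 = home (locked; its tongue stands just beyond the cover's lug, 6 mm of play), 0.030 = fully drawn (stop). Some 3 N of friction, stays put. Clear of the lug above 0.018.
- bolt_knob (a point): point in the black upright knob on the bolt, 18 mm (x) by 24 mm (y), from 93 mm to 137 mm above the table; the point is on the knob's centre, 120 mm above the table, and moves with the bolt. Axes as the case's.
- board (a joint): friction hinge of the slate board, rad: 0 = upright, growing as it leans back towards the stand's -x (the robot), 1.4 = stop; 30 degrees = 0.524. Starts at 0.95 to 1.3. Turns with about 0.32 N m (2 to 3 N at the bar) and stays where it is left.
- board_bar (a point): centre of the round wooden grip bar (36 mm long along y, 16 mm diameter) on a 12 mm wide stem above the slate's top edge, 150 mm from the hinge line. Turns with the board: z points from hinge to bar, y along bar and hinge. The slate, 118 mm wide, ends 111 mm from the hinge: 31 mm of free stem below the bar.
- board_hinge (a point): centre of the slate board's hinge line, 50 mm above the table, on a fixed wooden stand (base 100 x 150 mm) to the robot's right. y along the hinge line, z up; the board leans towards -x.
- wedge_a: yellow cheese wedge standing on its long flat base: 90 mm long, 36 mm thick, 52 mm high at its +x end (brown rind), its top sloping from 52 mm at x = +30 mm to 10 mm at x = -45 mm; centre of mass near x = +9 mm. Origin at the centre of its underside, x along its length, y across its thickness (flat upright sides), z up. Loose, about 200 g. Only two or three of the four pieces are present.
- wedge_b: yellow cheese wedge standing on its long flat base: 90 mm long, 36 mm thick, 52 mm high at its +x end (brown rind), its top sloping from 52 mm at x = +30 mm to 10 mm at x = -45 mm; centre of mass near x = +9 mm. Origin at the centre of its underside, x along its length, y across its thickness (flat upright sides), z up. Loose, about 200 g. Only two or three of the four pieces are present.
- block_a: rectangular block of pale cheese standing on edge, 85 mm long, 36 mm thick, 45 mm high. Origin at the centre of its underside, x along its length, y across its thickness (flat upright sides), z up. Loose, about 200 g. Only two or three of the four pieces are present.
- block_b: rectangular block of pale cheese standing on edge, 85 mm long, 36 mm thick, 45 mm high. Origin at the centre of its underside, x along its length, y across its thickness (flat upright sides), z up. Loose, about 200 g. Only two or three of the four pieces are present.
- tub: white lidded plastic tub, 128 by 128 by 75 mm, origin under its centre; leave alone
- jar: amber jar, 66 mm diameter, 95 mm high, origin under its centre; leave alone
- cup: white plastic cup, 68 mm diameter, 85 mm high, origin under its centre; leave alone
- dish: small white bowl, 80 mm diameter, 35 mm high, origin under its centre; leave alone
- spread: small glass jar, 56 mm diameter, 70 mm high, origin under its centre; leave alone

How it is judged:
On the way, in this order (a step that is already met when the one before it is completed fails the run):
1. the bolt is fully drawn while the cover is still shut (value of joint bolt above 0.025 m and value of joint cover below 0.012 m), for 0.2 s.
2. the cover is fully open (value of joint cover above 0.208 m), for 0.2 s.
3. every piece of cheese stands upright on the floor of the well, let go (x of wedge_a in the frame of case between -0.115 and 0.115 m and y of wedge_a in the frame of case between -0.07 and 0.07 m and height (world z) of each of wedge_a, wedge_b, block_a, block_b below 0.022 m and angle between each of wedge_a, wedge_b, block_a, block_b's own z axis and vertical below 0.2 rad and x of wedge_b in the frame of case between -0.115 and 0.115 m and y of wedge_b in the frame of case between -0.07 and 0.07 m and x of block_a in the frame of case between -0.115 and 0.115 m and y of block_a in the frame of case between -0.07 and 0.07 m and x of block_b in the frame of case between -0.115 and 0.115 m and y of block_b in the frame of case between -0.07 and 0.07 m and contact force between the fingers and wedge_a below 0.1 N and contact force between the fingers and wedge_b below 0.1 N and contact force between the fingers and block_a below 0.1 N and contact force between the fingers and block_b below 0.1 N), for 0.3 s.
4. the cover is fully shut (value of joint cover below 0.006 m), for 0.2 s.
5. the bolt is fully home (value of joint bolt below 0.005 m), for 0.2 s.
At the end, for the whole second after the job is handed in: Every piece of cheese present stands upright (within 11 degrees) at rest on the floor of the well, the cover is shut to within 6 mm, the bolt is home to within 5 mm, and the slate board rests leaning back 30 degrees from upright, within 5 degrees (x of wedge_a in the frame of case between -0.115 and 0.115 m and y of wedge_a in the frame of case between -0.07 and 0.07 m and height (world z) of each of wedge_a, wedge_b, block_a, block_b below 0.022 m and angle between each of wedge_a, wedge_b, block_a, block_b's own z axis and vertical below 0.2 rad and x of wedge_b in the frame of case between -0.115 and 0.115 m and y of wedge_b in the frame of case between -0.07 and 0.07 m and x of block_a in the frame of case between -0.115 and 0.115 m and y of block_a in the frame of case between -0.07 and 0.07 m and x of block_b in the frame of case between -0.115 and 0.115 m and y of block_b in the frame of case between -0.07 and 0.07 m and linear speed of each of wedge_a, wedge_b, block_a, block_b below 0.02 m/s and value of joint cover below 0.006 m and value of joint bolt below 0.005 m and value of joint board between 0.436 and 0.611 rad and velocity of joint board between -0.02 and 0.02 rad/s); the robot touches nothing.
It fails at once if a tub, jar, cup or dish that does not belong to the job is moved more than 30 mm or tipped over (distance of any of tub, jar, cup, dish, spread from where it was at the start of the episode above 0.03 m or angle between any of tub, jar, cup, dish, spread's own z axis and vertical above 0.5 rad).
Of wedge_a, wedge_b, block_a, block_b only 2 to 3 are there at a start; the rules pass over those that are not, and their reading is None.
At some moment in a run one of wedge_a, wedge_b, block_a, block_b may be knocked a few centimetres aside while the robot is not near it.
It also fails if it takes over 210 s, if anything falls off the work surface, if the arm or the gripper's body presses on something with over 40 N, if the wrist force passes 120 N, or if a joint passes its speed limit or range.

## Robot

A 7-joint arm with a two-finger parallel gripper is mounted at the origin on the work surface. World frame = base frame: x ahead of the robot, y to its left, z up, the work surface at z = 0. Lengths are in m, angles in rad, forces in N, time in s.
With the tool pointing down it reaches from about 0.4 to 0.875 m from the base axis. Payload 6.5 kg.
Tool frame: the origin (TCP) lies at the very end of the fingers, on their centre line; the grasp point (between the pads) lies ctrl.grip_point_offset behind it (ctrl.grip_point_offset is the distance from the TCP to the grasp point, in m); z points along the fingers, y is the direction in which the jaws open and shut (so a half turn about z gives the same grasp; the last joint's range is limited). The gripper opens to 85 mm and grips with 20 to 120 N. Pads are 22 mm wide; open, the fingers measure 114 mm over their backs; the gripper's body (76 mm by 85 mm) begins 54 mm behind the grasp point. The pads swing forward as they close: fully open they stand 13 mm farther back than shut.
Start: joints at [-1.394, 0.536, -0.004, 1.538, 0.003, 1.067, -0.071], TCP at [0.156, 0.631, 0.205] pointing down, gripper open.
Joint ranges: [-2.7, 2.7], [-0.37, 2.16], [-1.27, 1.26], [0.24, 2.4], [-1.31, 4.45], [0.19, 1.91], [-2.76, 2.76]. Speed limits (rad/s): [2.39, 2.39, 3.14, 3.14, 3.14, 3.14, 3.14].

## Interface

Orientations are given as a unit quaternion [w, x, y, z].
In Python, from bench import ctrl gives the robot as it stands.
- The arm moves only by the shell command python3 -m creep 'ROWS' [FORCE]. ROWS is JSON, a list of rows, each an object with "delta_rot": the turn, a rotation vector about the tool's x, y, z in degrees, a list of three; "dp": the shift along the tool's x, y, z in m, a list of three; "grip": the finger opening in m, from 0 to 0.0854. In form: [{"delta_rot": [rx, ry, rz], "dp": [dx, dy, dz], "grip": grip}, ...]. A call has 1 to 8 rows; each row shifts and turns the commanded pose from where the row before left it, along the tool's axes as they then stand; what a row does not reach is not made up. A row lasts 1/8 s, in which the tool goes at most 62.5 mm and 10.7 degrees, less where a joint would pass 70% of its speed; a pose out of reach is approached as far as the arm can. A call is refused whole if a number of a shift passes 0.0625 or a number of a turn 10.7, either way. A call with a gripper value outside its range is refused whole. The fingers move at their own pace and stop on an object; FORCE is the grip in N (left out, the last holds). Time passes only in rows, so rows that do not move let the fingers close. It gives the time, the measured TCP pose, the force and the opening at its end, in the units of the state.
- ctrl.read_state(): the state, without advancing time (a new reading comes with each control period).
- ctrl.camera(name): name is "side" or "top" or "wrist"; returns (picture, depth): 384x512x3 uint8, blue, green, red; 384x512 float32, m along the optical axis (not along the pixel's ray), 0 where there is no reading.
- ctrl.get_calibration(name): a dict with "fovy" (degrees; the focal length in pixels is half the picture's height over the tangent of half this angle, whatever the lens; pixels are square), "cx", "cy" (the principal point, pixels), "extrinsics" (4x4, takes a point from world to camera coordinates); the wrist camera has in their place "hand_eye" (4x4, takes a point from camera to tool coordinates, whose origin is the TCP and whose axes are the flange's). Camera axes: x right, y up, looking along -z (the intrinsics and any distortion apply to the point x, -y, -z); pixel columns grow to the right and rows downward; lengths in m; the calibration is good to about 2 mm. The wrist camera is an equidistant fisheye: a pixel r from the principal point sees the ray r / f radians off the axis. A picture is of the moment at which its call begins: read the wrist's pose just before it. get_calibration takes no time and is no camera call.
- ctrl.finish_job(): hands the job in, once; it reports no verdict.
The state is a dict: "time": time; "joints": joint angles; "joint_velocities": joint speeds; "joint_torque": joint torques, N m; "ee_pos": TCP position; "tcp_rot": TCP orientation; "ft_force": force on the tool from outside, world axes, zero at the start; "ft_torque": the same for the moment, N m; "finger_gap": finger opening in m.
Only numpy, scipy, OpenCV 4.12 (cv2) and the standard library are available. Lean on these libraries where they do the work, as an engineer would, in place of code of your own. Each camera call takes 0.05 s, during which the arm holds its last target.

## Working session

There is one attempt and no reset: what is moved stays moved. The work goes in short steps, Python scripts to look and compute and a shell command to move; the robot and the scene stay as the last step left them, time stands still between calls to the robot, and variables do not carry over. Pictures are saved under pics/ and viewed, and the job is handed in when it is done.

```bash
ls; mkdir -p pics; python3 - <<'E'
from bench import ctrl
import cv2,numpy as np
s=ctrl.read_state(); print(s, ctrl.grip_point_offset)
for n in ['side','top','wrist']:
    print(n,ctrl.get_calibration(n))
    p,d=ctrl.camera(n); cv2.imwrite(f'pics/{n}0.png',p); np.save(f'{n}0.npy',d); print(d.min(),d.max())
E
```

```text
pics
{'time': 0.0, 'joints': array([-1.39420223,  0.53717481, -0.00443625,  1.53888138,  0.00259182,
        1.06727043, -0.07121587]), 'joint_velocities': array([ 0.00089686,  0.00120242,  0.00116489, -0.00038385, -0.00108114,
        0.00062042,  0.0002231 ]), 'joint_torque': array([ 5.89570027e-04, -5.83414650e+01,  1.04884967e+00, -2.59100014e+01,
        1.23869083e-02,  9.58680088e-03, -7.02103677e-06]), 'ee_pos': array([0.15612784, 0.63027545, 0.20390432]), 'tcp_rot': array([-4.43687108e-05,  1.21074181e-01,  9.92643086e-01, -8.62961820e-04]), 'ft_force': array([-0.92023176,  0.59268657,  0.41176062]), 'ft_torque': array([ 0.04815215,  0.01536145, -0.00352986]), 'finger_gap': 0.08552326537142364} 0.0187
side {'fovy': 57.73513930541884, 'cx': 264.3797496562357, 'cy': 187.61621259955683, 'extrinsics': array([[ 0.99361127, -0.1127107 , -0.00574027, -0.5212031 ],
       [ 0.07765754,  0.64591899,  0.75944583, -0.12763734],
       [-0.08188992, -0.7550397 ,  0.65054522, -0.98480189],
       [ 0.        ,  0.        ,  0.        ,  1.        ]])}
0.0 3.3663266
top {'fovy': 47.35097183009115, 'cx': 258.3871385736824, 'cy': 189.20172332426665, 'extrinsics': array([[ 0.05422706, -0.99851161, -0.00583048, -0.06370444],
       [ 0.9757077 ,  0.0517456 ,  0.21287759, -0.53621104],
       [-0.21225904, -0.01723257,  0.97706148, -1.44237093],
       [ 0.        ,  0.        ,  0.        ,  1.        ]])}
0.0 2.5985708
wrist {'fovy': 65.70646984690485, 'cx': 257.1701099475087, 'cy': 192.22226362167154, 'hand_eye': array([[ 6.76446467e-04,  9.65748685e-01,  2.59478362e-01,
         6.59247418e-02],
       [ 9.99999653e-01, -7.79644172e-04,  2.94799538e-04,
        -6.40464437e-04],
       [ 4.87003059e-04,  2.59478073e-01, -9.65748877e-01,
        -1.70672003e-01],
       [ 0.00000000e+00,  0.00000000e+00,  0.00000000e+00,
         1.00000000e+00]])}
0.0 1.5187396
```

View pics/top0.png

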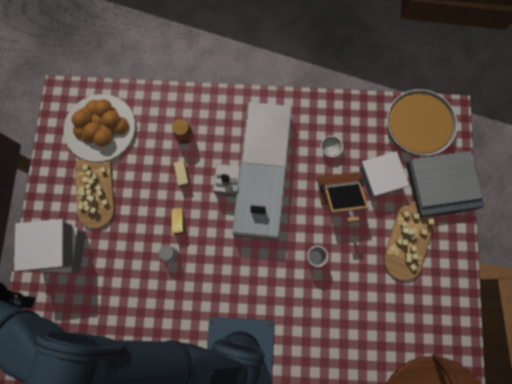

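View pics/side0.png

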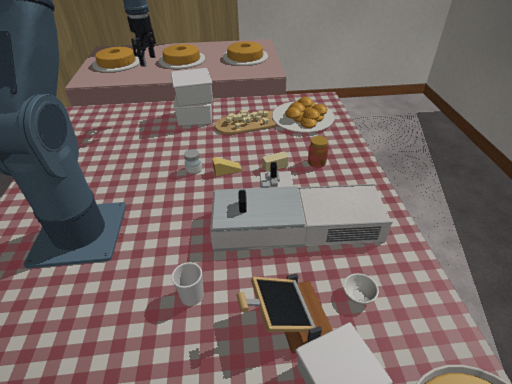

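View pics/wrist0.png

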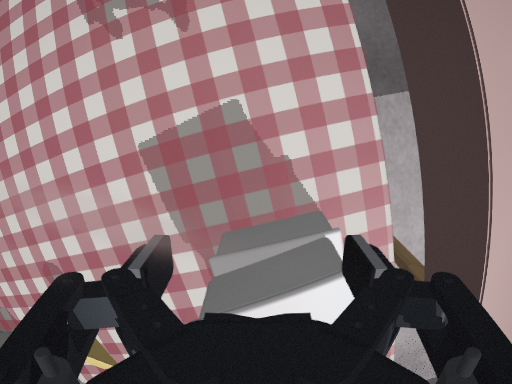

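The top view shows the case at about (262,170), its bolt knob at (224,180) and the cover grip at (258,210). The pale block is at (181,173), the wedge at (178,221) and the slate board at (346,197).

```bash
cat > h.py <<'E'
from bench import ctrl
import cv2,numpy as np
from scipy.spatial.transform import Rotation as R
def shot(n,name):
    s=ctrl.read_state(); p,d=ctrl.camera(n); cv2.imwrite(f'pics/{name}.png',p); return p,d,s
def cal(n):
    c=ctrl.get_calibration(n); f=192/np.tan(np.radians(c['fovy'])/2); return c,f
def world(n,d):
    "per-pixel world xyz from depth (top/side)"
    c,f=cal(n); E=np.linalg.inv(c['extrinsics'])
    v,u=np.mgrid[0:384,0:512].astype(float)
    P=np.stack([(u-c['cx'])/f*d,-(v-c['cy'])/f*d,-d],-1)
    return P@E[:3,:3].T+E[:3,3]
def ray(n,u,v,z):
    c,f=cal(n); E=np.linalg.inv(c['extrinsics'])
    r=E[:3,:3]@np.array([(u-c['cx'])/f,-(v-c['cy'])/f,-1]); o=E[:3,3]
    return o+r*(z-o[2])/r[2]
def Rq(q): return R.from_quat([q[1],q[2],q[3],q[0]])
def wworld(d,s):
    c,f=cal('wrist'); v,u=np.mgrid[0:384,0:512].astype(float)
    x=u-c['cx'];y=v-c['cy'];r=np.hypot(x,y)+1e-9;t=r/f;k=np.tan(t)/r
    P=np.stack([x*k*d,-y*k*d,-d],-1); H=c['hand_eye']
    P=P@H[:3,:3].T+H[:3,3]
    return Rq(s['tcp_rot']).apply(P.reshape(-1,3)).reshape(P.shape)+s['ee_pos']
def wray(u,v,z,s):
    c,f=cal('wrist');x=u-c['cx'];y=v-c['cy'];r=np.hypot(x,y)+1e-9;t=r/f
    H=c['hand_eye'];q=Rq(s['tcp_rot'])
    dr=q.apply(H[:3,:3]@np.array([x/r*np.sin(t),-y/r*np.sin(t),-np.cos(t)])); o=q.apply(H[:3,3])+s['ee_pos']
    return o+dr*(z-o[2])/dr[2]
def goal(p,yaw_deg,s=None):
    """rows needed: tool down, jaw axis (tool y) along world yaw; print dp in present tool axes and turn"""
    s=s or ctrl.read_state(); q=Rq(s['tcp_rot'])
    y=np.radians(yaw_deg); ty=np.array([np.cos(y),np.sin(y),0]); tz=np.array([0,0,-1.]);tx=np.cross(ty,tz)
    best=None
    for sg in(1,-1):
        T=R.from_matrix(np.stack([sg*tx,sg*ty,tz],1)); rv=(q.inv()*T).as_rotvec(degrees=True)
        if best is None or np.linalg.norm(rv)<np.linalg.norm(best): best=rv
    print('t',round(s['time'],2),'pos',np.round(s['ee_pos'],4),'dp tool now',np.round(q.inv().apply(np.array(p)-s['ee_pos']),4),'rv',np.round(best,2),'dworld',np.round(np.array(p)-s['ee_pos'],4))
E
python3 - <<'E'
from h import *
d=np.load('top0.npy'); p=cv2.imread('pics/top0.png'); W=world('top',d)
c=p[60:290,130:420]; cv2.imwrite('pics/topz.png',cv2.resize(c,None,fx=2.6,fy=2.6,interpolation=cv2.INTER_CUBIC))
for n,(u,v) in dict(table=(200,250),knob=(224,180),grip=(258,210),block=(181,175),wedge=(178,221),cover=(262,190),cooler=(268,140),bar=(353,218),tub=(385,172),tub2=(40,245)).items(): print(n,np.round(W[v,u],3))
print(ray('top',181,173,.045),ray('top',178,215,.05))
E
```

```text
table [0.326 0.156 0.002]
knob [0.548 0.078 0.132]
grip [ 0.455 -0.039  0.125]
block [0.578 0.237 0.046]
wedge [0.418 0.235 0.035]
cover [ 0.531 -0.048  0.085]
cooler [ 0.711 -0.059  0.077]
bar [ 0.445 -0.344  0.13 ]
tub [ 0.618 -0.463  0.075]
tub2 [0.303 0.625 0.172]
[0.58501749 0.23791246 0.045     ] [0.43628901 0.23356502 0.05      ]
```

View pics/topz.png

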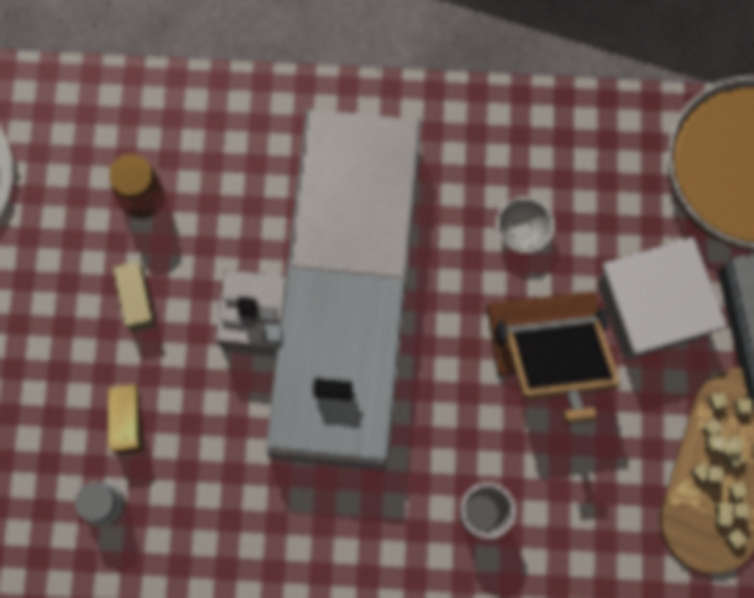

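```bash
python3 - <<'E'
from h import *
d=np.load('top0.npy'); p=cv2.imread('pics/top0.png'); W=world('top',d).astype(np.float32); hsv=cv2.cvtColor(p,cv2.COLOR_BGR2HSV)
def rect(m,l,reg):
    x0,x1,y0,y1=reg
    m=m&(W[...,0]>x0)&(W[...,0]<x1)&(W[...,1]>y0)&(W[...,1]<y1)
    m=cv2.morphologyEx(m.astype(np.uint8),cv2.MORPH_OPEN,np.ones((2,2)))
    n,lab,st,_=cv2.connectedComponentsWithStats(m); 
    if n<2: print(l,None);return
    k=1+np.argmax(st[1:,4]); P=W[lab==k]
    r=cv2.minAreaRect(P[:,:2]*1000); print(l,len(P),np.round(r[0],1),np.round(r[1],1),round(r[2],1),'z',np.round(np.percentile(P[:,2],[5,50,95]),4),'mean',np.round(P.mean(0),4),'b',np.round(cv2.boxPoints(r),0).tolist())
z=W[...,2]
rect((z>.081)&(z<.093),'cover',(.35,.9,-.16,.06))
rect((z>.1),'grip',(.35,.6,-.1,.03))
rect((z>.068)&(z<.0815),'cooler',(.6,.9,-.16,.06))
rect((z>.11)&(z<.15),'knob',(.48,.62,.04,.13))
rect((z>.04),'block',(.5,.65,.2,.29))
rect((z>.008),'wedgeall',(.35,.5,.2,.29))
rect((z>.047),'wedgetop',(.35,.5,.2,.29))
rect((z>.02),'smalljar',(.25,.36,.2,.32))
rect((z>.02),'amber',(.63,.75,.18,.32))
rect((z>.02),'cup',(.25,.38,-.3,-.18))
rect((z>.015),'dish',(.6,.75,-.4,-.25))
rect((z>.06),'tub',(.5,.75,-.6,-.4))
rect((z>.115)&(hsv[...,1]>60),'bar',(.40,.47,-.4,-.28))
m=(p.max(2)<40)&(W[...,1]<-.25)&(W[...,1]>-.42)&(W[...,0]>.4)&(W[...,0]<.65)&(z>.05)
P=W[m]; print(len(P)); c=P.mean(0);u,s,vt=np.linalg.svd(P-c); print('slate',c,vt,s)
E
```

```text
cover 2791 [418.6 -38.7] [161.2 393.3] 86.9 z [0.0802 0.0863 0.092 ] mean [ 0.4939 -0.0436  0.0907] b [[218.0, -109.0], [611.0, -130.0], [619.0, 31.0], [227.0, 52.0]]
grip 108 [456.7 -40.7] [20.6 50.3] 8.2 z [0.0855 0.1248 0.1314] mean [ 0.4555 -0.0412  0.1178] b [[443.0, -17.0], [450.0, -67.0], [470.0, -64.0], [463.0, -14.0]]
cooler 2245 [544.1 -46.1] [158.3 644.6] 86.8 z [0.0714 0.0774 0.0833] mean [ 0.7244 -0.0552  0.0814] b [[218.0, -107.0], [862.0, -143.0], [870.0, 15.0], [227.0, 51.0]]
knob 51 [559.2  75.6] [22.8 21.3] 5.7 z [0.09   0.1327 0.1403] mean [0.5546 0.0738 0.125 ] b [[547.0, 85.0], [549.0, 64.0], [572.0, 66.0], [570.0, 87.0]]
block 190 [584.2 237.6] [82.  33.8] 17.3 z [0.0343 0.0432 0.0499] mean [0.5841 0.2363 0.0428] b [[540.0, 242.0], [550.0, 209.0], [628.0, 234.0], [618.0, 266.0]]
wedgeall 295 [315.9 118.2] [396.8  83.9] 50.0 z [0.0005 0.0322 0.0531] mean [0.4109 0.2304 0.0459] b [[156.0, -7.0], [220.0, -61.0], [476.0, 243.0], [411.0, 297.0]]
wedgetop 50 [384.6 230.4] [16.3 33.4] 9.6 z [0.0275 0.0502 0.0557] mean [0.3833 0.2287 0.0469] b [[374.0, 246.0], [379.0, 2
[... 542 characters left out ...]
62 [ 495.9 -169.8] [ 77.7 587.3] 60.9 z [-0.0018  0.0227  0.037 ] mean [ 0.7207 -0.2978  0.0299] b [[220.0, -61.0], [733.0, -347.0], [771.0, -279.0], [258.0, 7.0]]
tub 1321 [ 476.1 -286.8] [149. 666.] 35.9 z [0.0626 0.0745 0.0798] mean [ 0.6078 -0.4694  0.0736] b [[220.0, -61.0], [611.0, -600.0], [732.0, -513.0], [341.0, 27.0]]
bar 64 [ 445.7 -361.8] [16.6 72.5] 22.5 z [-0.0026  0.127   0.1339] mean [ 0.4422 -0.3529  0.0949] b [[424.0, -331.0], [452.0, -398.0], [467.0, -392.0], [439.0, -325.0]]
617
slate [ 0.52630496 -0.32840237  0.07855194] [[ 0.05122956 -0.99680495  0.06128191]
 [-0.8751137  -0.01523972  0.48367724]
 [-0.48119792 -0.07840722 -0.87309843]] [0.74841124 0.6388929  0.0671778 ]
```

```bash
python3 - <<'E'
from h import *
d=np.load('top0.npy'); p=cv2.imread('pics/top0.png'); W=world('top',d).astype(np.float32); W[d==0]=np.nan; hsv=cv2.cvtColor(p,cv2.COLOR_BGR2HSV)
for n,(u,v,z) in dict(nl=(270,455,.087),nr=(385,462,.08),fl=(290,266,.087),fr=(403,275,.087),cfl=(307,108,.078),cfr=(420,117,.078),knobtop=(247,300,.137),griptop=(333,384,.128)).items(): print(n,np.round(ray('top',u/2.6+130-.3,v/2.6+60-.3,z),3))
z=W[...,2]
def rect(m,l,reg):
    x0,x1,y0,y1=reg
    m=m&(W[...,0]>x0)&(W[...,0]<x1)&(W[...,1]>y0)&(W[...,1]<y1)
    P=W[m]; r=cv2.minAreaRect(P[:,:2]*1000); print(l,len(P),np.round(r[0],1),np.round(r[1],1),round(r[2],1),'z',np.round(np.percentile(P[:,2],[5,50,95]),4),'mean',np.round(P.mean(0),4),'b',np.round(cv2.boxPoints(r),0).tolist())
    return P
rect((z>.079)&(z<.1),'cover',(.35,.625,-.16,.035))
rect((z>.07),'caseall',(.35,.95,-.16,.035))
rect((z>.115),'grip',(.35,.6,-.1,.03))
rect((z>.12),'knob',(.48,.62,.04,.13))
rect((z>.037)&(z<.055),'block',(.5,.65,.2,.29))
rect((z>.008),'wedgeall',(.35,.5,.2,.29))
rect((z>.045),'wedgetop',(.35,.5,.2,.29))
P=rect((z>.05)&(z<.15)&(W[...,0]>.38)&(W[...,0]<.46)&(W[...,1]>-.4)&(W[...,1]<-.3),'bar',(.38,.46,-.4,-.3))
rect((z>.055),'tub',(.5,.75,-.55,-.395))
rect((z>.06),'amber',(.63,.77,.18,.32))
rect((z>.02),'dish',(.6,.8,-.4,-.25))
rect((z>.03),'cup',(.25,.4,-.33,-.18))
# any other things taller than 10mm of cheese color
m=(hsv[...,0]>15)&(hsv[...,0]<35)&(hsv[...,1]>70)&(hsv[...,2]>90)
n,lab,st,ce=cv2.connectedComponentsWithStats(m.astype(np.uint8))
for k in range(1,n):
    if st[k,4]>15: print(st[k],np.round(ce[k]),np.round(np.nanmean(W[lab==k],0),3))
E
```

```text
nl [0.375 0.038 0.087]
nr [ 0.375 -0.108  0.08 ]
fl [0.624 0.028 0.087]
fr [ 0.62  -0.12   0.087]
cfl [0.85  0.019 0.078]
cfr [ 0.845 -0.134  0.078]
knobtop [0.563 0.076 0.137]
griptop [ 0.463 -0.037  0.128]
cover 3047 [499.  -43.1] [157.2 251.7] 89.6 z [0.0811 0.0864 0.0917] mean [ 0.4991 -0.0412  0.0864] b [[373.0, -121.0], [624.0, -123.0], [625.0, 35.0], [374.0, 36.0]]
caseall 5980 [610.6 -44.5] [157.8 472.4] 87.0 z [0.0735 0.0826 0.0914] mean [ 0.602  -0.0461  0.0829] b [[371.0, -111.0], [842.0, -136.0], [851.0, 22.0], [379.0, 47.0]]
grip 97 [458.4 -36.8] [20.9 48.7] 2.2 z [0.1209 0.1265 0.1314] mean [ 0.4583 -0.0379  0.1266] b [[447.0, -13.0], [449.0, -62.0], [470.0, -61.0], [468.0, -12.0]]
knob 48 [556.8  76.1] [24.8 18.8] 73.8 z [0.1236 0.1348 0.141 ] mean [0.5563 0.077  0.1343] b [[544.0, 67.0], [562.0, 62.0], [569.0, 85.0], [551.0, 91.0]]
block 237 [586.  239.5] [85.6 36.2] 15.8 z [0.0391 0.0438 0.0495] mean [0.5853 0.2393 0.0439] b [[540.0, 245.0], [550.0, 210.0], [632.0, 234.0], [622.0, 269.0]]
wedgeall 302 [427.2 250.2] [108.1  57. ] 10.5 z [0.0105 0.0339 0.0525] mean [0.
[... 956 characters left out ...]
 z [0.0357 0.0779 0.0885] mean [ 0.3246 -0.2455  0.0701] b [[286.0, -208.0], [292.0, -273.0], [356.0, -268.0], [351.0, -203.0]]
[ 389   94   64   60 2992] [421. 123.] [ 0.816 -0.601  0.04 ]
[172 120  16  15 187] [180. 127.] [0.735 0.248 0.095]
[  75  159   39   69 1758] [ 94. 191.] [0.51  0.544 0.021]
[174 162  14  24 239] [181. 173.] [0.586 0.239 0.043]
[327 195   5  10  21] [329. 199.] [ 0.511 -0.273  0.084]
[ 385  202   45   78 1985] [406. 244.] [ 0.385 -0.55   0.018]
[331 206  32   6  72] [346. 209.] [ 0.478 -0.326  0.106]
[171 208  12  26 275] [177. 220.] [0.42  0.239 0.033]
[348 218  10   4  23] [352. 219.] [ 0.441 -0.342  0.13 ]
[428 218   6   7  37] [431. 221.] [ 0.464 -0.628  0.037]
```

Measured poses:
- **Case:** origin about (0.498, -0.041), yaw about -3°.
- **Cover grip:** (0.458, -0.038).
- **Bolt knob:** (0.560, 0.076).
- **Block:** (0.586, 0.239), long axis 16°.
- **Wedge:** about (0.42, 0.238), rind towards -x.

Next I turn the jaws along the case's x axis and rise.

```bash
python3 -m creep '[{"delta_rot":[0,0,9.8],"dp":[0,0,-0.008],"grip":0.085},{"delta_rot":[0,0,9.8],"dp":[0,0,-0.008],"grip":0.085},{"delta_rot":[0,0,9.8],"dp":[0,0,-0.008],"grip":0.085},{"delta_rot":[0,0,9.8],"dp":[0,0,-0.008],"grip":0.085},{"delta_rot":[0,0,9.8],"dp":[0,0,-0.008],"grip":0.085},{"delta_rot":[0,0,9.8],"dp":[0,0,-0.008],"grip":0.085},{"delta_rot":[0,0,9.8],"dp":[0,0,-0.008],"grip":0.085},{"delta_rot":[0,0,9.8],"dp":[0,0,-0.008],"grip":0.085}]' 30
python3 -c "
from h import *
goal([.56,.076,.2],-3)"
```

```text
time: 1.15
ee_pos: [0.1561, 0.6307, 0.2687]
tcp_rot: [0.0, 0.723, 0.691, -0.0]
ft_force: [0.1, 0.4, 0.6]
finger_gap: 0.0853
t 1.15 pos [0.1561 0.6307 0.2687] dp tool now [-0.5356  0.4289  0.069 ] rv [-0.01  0.04  0.38] dworld [ 0.4039 -0.5547 -0.0687]
```

```bash
python3 -m creep '[{"delta_rot":[0,0,0],"dp":[-0.045,0.036,0],"grip":0.085},{"delta_rot":[0,0,0],"dp":[-0.045,0.036,0],"grip":0.085},{"delta_rot":[0,0,0],"dp":[-0.045,0.036,0],"grip":0.085},{"delta_rot":[0,0,0],"dp":[-0.045,0.036,0],"grip":0.085},{"delta_rot":[0,0,0],"dp":[-0.045,0.036,0],"grip":0.085},{"delta_rot":[0,0,0],"dp":[-0.045,0.036,0],"grip":0.085},{"delta_rot":[0,0,0],"dp":[-0.045,0.036,0],"grip":0.085},{"delta_rot":[0,0,0],"dp":[-0.045,0.036,0],"grip":0.085}]'
python3 -m creep '[{"delta_rot":[0,0,0],"dp":[-0.045,0.036,0],"grip":0.085},{"delta_rot":[0,0,0],"dp":[-0.045,0.036,0],"grip":0.085},{"delta_rot":[0,0,0],"dp":[-0.045,0.036,0],"grip":0.085},{"delta_rot":[0,0,0],"dp":[-0.04,0.03,0],"grip":0.085},{"delta_rot":[0,0,0],"dp":[0,0,0],"grip":0.085},{"delta_rot":[0,0,0],"dp":[0,0,0],"grip":0.085}]'
python3 -c "
from h import *
goal([.56,.076,.2],-3)
p,d,s=shot('wrist','w1'); np.save('w1.npy',d)
W=wworld(d,s); 
z=W[...,2]
for l,m in dict(knob=(z>.118)&(z<.15)&(abs(W[...,0]-.56)<.05)&(abs(W[...,1]-.076)<.04),grip=(z>.11)&(z<.14)&(abs(W[...,0]-.458)<.04)&(abs(W[...,1]+.04)<.04)).items():
  P=W[m&(d>0)].astype(np.float32); print(l,len(P)); 
  if len(P): print(cv2.minAreaRect(P[:,:2]*1000),P.mean(0))
shot('top','t1'); shot('side','s1')
"
```

```text
time: 2.15
ee_pos: [0.4303, 0.258, 0.2688]
tcp_rot: [-0.0, 0.721, 0.693, 0.0]
ft_force: [0.5, 0.5, -0.2]
finger_gap: 0.0853
time: 2.9
ee_pos: [0.5598, 0.0799, 0.2684]
tcp_rot: [-0.001, 0.721, 0.693, -0.0]
ft_force: [-0.4, 1.6, -0.1]
finger_gap: 0.0848
t 2.9 pos [0.5598 0.0799 0.2684] dp tool now [-0.0039  0.0004  0.0684] rv [-0.06 -0.02  0.71] dworld [ 0.0002 -0.0039 -0.0684]
knob 422
((560.54833984375, 78.58155822753906), (23.980091094970703, 17.90595054626465), 87.75481414794922) [0.5605714  0.08013653 0.13667856]
grip 711
((462.1749267578125, -35.98206329345703), (50.60795593261719, 20.98415184020996), 86.17609405517578) [ 0.46410102 -0.03160873  0.12616675]
```

View pics/w1.png

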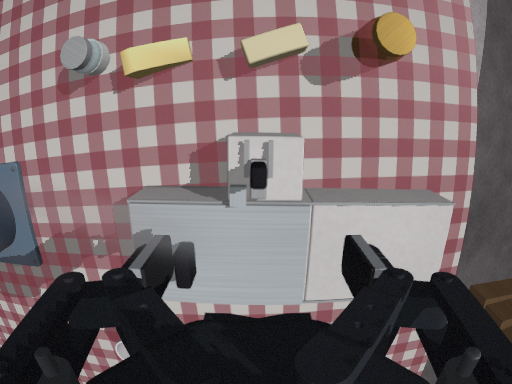

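View pics/t1.png

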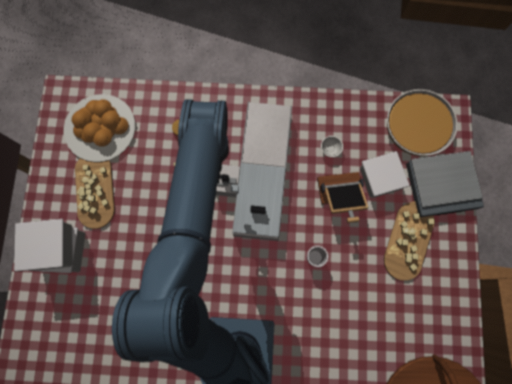

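View pics/s1.png

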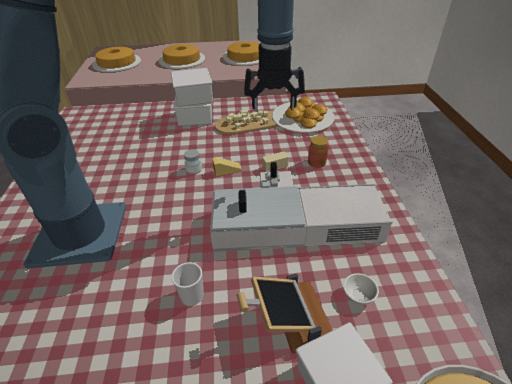

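The wrist picture shows the knob at pixel (259,175) and the grip block at (185,265), with the wedge at (157,57) and the block at (275,45). I see only two cheese pieces. I go down onto the knob.

```bash
python3 -m creep '[{"delta_rot":[0,0,0.5],"dp":[-0.0015,0.0005,0.05],"grip":0.085},{"delta_rot":[0,0,0],"dp":[0,0,0.05],"grip":0.085},{"delta_rot":[0,0,0],"dp":[0,0,0.04],"grip":0.085},{"delta_rot":[0,0,0],"dp":[0,0,0.024],"grip":0.085},{"delta_rot":[0,0,0],"dp":[0,0,0],"grip":0.01},{"delta_rot":[0,0,0],"dp":[0,0,0],"grip":0.01},{"delta_rot":[0,0,0],"dp":[0,0,0],"grip":0.01},{"delta_rot":[0,0,0],"dp":[0,0,0],"grip":0.01}]' 30
```

```text
time: 4.05
ee_pos: [0.5609, 0.0781, 0.1059]
tcp_rot: [-0.0, 0.724, 0.69, 0.0]
ft_force: [-2.9, 0.3, 9.0]
finger_gap: 0.0165
```

```bash
python3 -m creep '[{"delta_rot":[0,0,0],"dp":[0,0,-0.002],"grip":0.01},{"delta_rot":[0,0,0],"dp":[0,0,0],"grip":0.01},{"delta_rot":[0,0,0],"dp":[0,0,0],"grip":0.01}]' 
python3 -c "
from h import *
shot('wrist','w2')"
```

```text
time: 4.42
ee_pos: [0.5607, 0.0779, 0.1064]
tcp_rot: [-0.0, 0.724, 0.69, -0.0]
ft_force: [2.0, 0.8, -10.2]
finger_gap: 0.0167
```

View pics/w2.png

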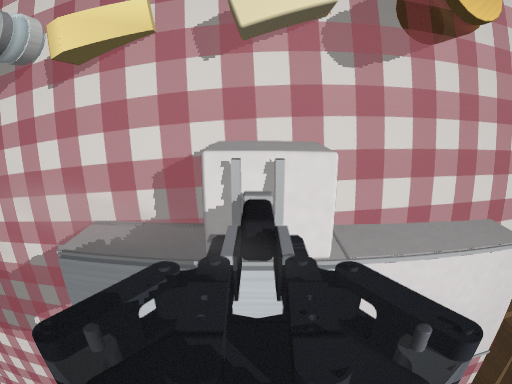

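The knob sits between the pads at pixel (258,230), so I draw the bolt along tool +x.

```bash
python3 -m creep '[{"delta_rot":[0,0,0],"dp":[0.008,0,0],"grip":0.01},{"delta_rot":[0,0,0],"dp":[0.008,0,0],"grip":0.01},{"delta_rot":[0,0,0],"dp":[0.008,0,0],"grip":0.01},{"delta_rot":[0,0,0],"dp":[0.006,0,0],"grip":0.01},{"delta_rot":[0,0,0],"dp":[0.003,0,0],"grip":0.01},{"delta_rot":[0,0,0],"dp":[0,0,0],"grip":0.01},{"delta_rot":[0,0,0],"dp":[0,0,0],"grip":0.01}]'
```

```text
time: 5.35
ee_pos: [0.562, 0.1062, 0.1064]
tcp_rot: [0.002, 0.725, 0.689, -0.002]
ft_force: [3.5, -12.2, -13.6]
finger_gap: 0.0165
```

```bash
python3 -m creep '[{"delta_rot":[0,0,0],"dp":[0.003,0,0],"grip":0.01},{"delta_rot":[0,0,0],"dp":[0,0,0],"grip":0.01},{"delta_rot":[0,0,0],"dp":[0,0,0],"grip":0.01}]'
```

```text
time: 5.72
ee_pos: [0.562, 0.1064, 0.1063]
tcp_rot: [0.003, 0.726, 0.688, -0.003]
ft_force: [1.2, -18.5, -13.0]
finger_gap: 0.0161
```

The force climbs to 18 N with no further travel, so the bolt is at its stop. I release and rise.

```bash
python3 -m creep '[{"delta_rot":[0,0,0],"dp":[-0.005,0,0],"grip":0.01},{"delta_rot":[0,0,0],"dp":[0,0,0],"grip":0.06},{"delta_rot":[0,0,0],"dp":[0,0,0],"grip":0.06},{"delta_rot":[0,0,0],"dp":[0,0,0],"grip":0.06},{"delta_rot":[0,0,0],"dp":[0,0,-0.04],"grip":0.06},{"delta_rot":[0,0,0],"dp":[0,0,-0.04],"grip":0.06},{"delta_rot":[0,0,0],"dp":[0,0,-0.04],"grip":0.06},{"delta_rot":[0,0,0],"dp":[0,0,0],"grip":0.06}]'
python3 -c "
from h import *
p,d,s=shot('wrist','w3'); W=wworld(d,s); z=W[...,2]
for l,m in dict(knob=(z>.118)&(z<.15)&(abs(W[...,0]-.56)<.05)&(abs(W[...,1]-.1)<.04),grip=(z>.11)&(z<.14)&(abs(W[...,0]-.458)<.04)&(abs(W[...,1]+.04)<.04)).items():
  P=W[m&(d>0)].astype(np.float32); print(l,len(P)); 
  if len(P): print(cv2.minAreaRect(P[:,:2]*1000),P.mean(0))
goal([.461,-.036,.2],-3)
"
```

```text
time: 6.72
ee_pos: [0.5646, 0.1095, 0.2304]
tcp_rot: [0.001, 0.724, 0.69, 0.003]
ft_force: [-0.0, -0.8, -1.1]
finger_gap: 0.0596
knob 537
((562.1279907226562, 106.95529174804688), (23.590801239013672, 17.78032112121582), 87.88677978515625) [0.5621003  0.10861273 0.13654147]
grip 0
t 6.78 pos [0.5632 0.1095 0.2283] dp tool now [-0.1503 -0.0952  0.0278] rv [ 0.16 -0.11  0.24] dworld [-0.1022 -0.1455 -0.0283]
```

View pics/w3.png

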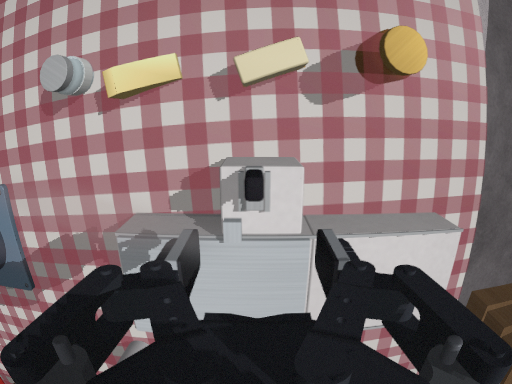

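The knob moved 28 mm along a direction of about -3°, so the bolt is drawn. Next I view the cover grip from closer.

```bash
python3 -m creep '[{"delta_rot":[0,0,0],"dp":[-0.05,-0.025,-0.005],"grip":0.085},{"delta_rot":[0,0,0],"dp":[-0.05,-0.025,-0.005],"grip":0.085},{"delta_rot":[0,0,0],"dp":[-0.05,-0.025,-0.005],"grip":0.085},{"delta_rot":[0,0,0.2],"dp":[-0.04,-0.02,-0.005],"grip":0.085},{"delta_rot":[0,0,0],"dp":[0,0,0],"grip":0.085},{"delta_rot":[0,0,0],"dp":[0,0,0],"grip":0.085}]'
python3 -c "
from h import *
p,d,s=shot('wrist','w4'); W=wworld(d,s); z=W[...,2]
for l,m in dict(grip=(z>.11)&(z<.14)&(abs(W[...,0]-.458)<.04)&(abs(W[...,1]+.04)<.04)).items():
  P=W[m&(d>0)].astype(np.float32); print(l,len(P)); 
  if len(P): print(cv2.minAreaRect(P[:,:2]*1000),P.mean(0))
goal([.461,-.036,.097],-3)
"
```

```text
time: 7.52
ee_pos: [0.4581, -0.0754, 0.2462]
tcp_rot: [-0.0, 0.725, 0.689, -0.0]
ft_force: [-0.1, 0.5, 0.2]
finger_gap: 0.0851
grip 984
((461.82977294921875, -36.68042755126953), (48.61555480957031, 18.90077781677246), 87.1517105102539) [ 0.46173707 -0.03624655  0.1290728 ]
t 7.58 pos [ 0.4584 -0.0751  0.2463] dp tool now [0.0391 0.0008 0.1493] rv [-0.04 -0.01  0.11] dworld [ 0.0026  0.0391 -0.1493]
```

View pics/w4.png

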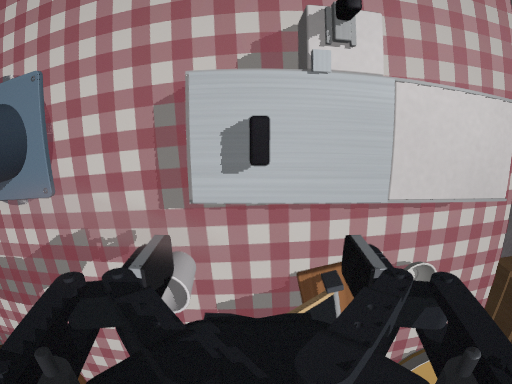

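The grip block is at pixel (260,140), which is (0.462, -0.037) in the world. I go down and grip it.

```bash
python3 -m creep '[{"delta_rot":[0,0,0],"dp":[0.0385,0.0015,0.03],"grip":0.085},{"delta_rot":[0,0,0],"dp":[0,0,0.05],"grip":0.085},{"delta_rot":[0,0,0],"dp":[0,0,0.04],"grip":0.085},{"delta_rot":[0,0,0],"dp":[0,0,0.026],"grip":0.085},{"delta_rot":[0,0,0],"dp":[0,0,0],"grip":0.01},{"delta_rot":[0,0,0],"dp":[0,0,0],"grip":0.01},{"delta_rot":[0,0,0],"dp":[0,0,0],"grip":0.01},{"delta_rot":[0,0,0],"dp":[0,0,0],"grip":0.01}]' 40
```

```text
time: 8.57
ee_pos: [0.4624, -0.0379, 0.1018]
tcp_rot: [0.0, 0.725, 0.688, 0.001]
ft_force: [-1.4, -0.0, 10.1]
finger_gap: 0.0117
```

```bash
python3 -c "
from h import *
shot('wrist','w5'); s=ctrl.read_state(); print(s['finger_gap'],s['ft_force'],s['ee_pos'])"
```

```text
0.009987127941349976 [-2.56781583  1.66194167  6.83547127] [ 0.46236327 -0.03793346  0.10184238]
```

View pics/w5.png

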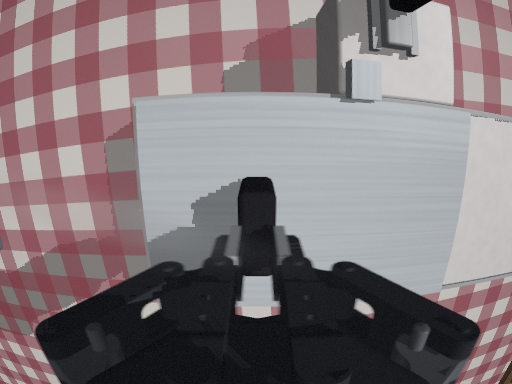

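```bash
python3 -m creep '[{"delta_rot":[0,0,0],"dp":[0,0,-0.004],"grip":0.01},{"delta_rot":[0,0,0],"dp":[0,0,0],"grip":0.0},{"delta_rot":[0,0,0],"dp":[0,0,0],"grip":0.0}]'
```

```text
time: 9.0
ee_pos: [0.4617, -0.038, 0.1049]
tcp_rot: [0.0, 0.725, 0.688, 0.0]
ft_force: [1.1, -0.1, -0.6]
finger_gap: -0.0001
```

```bash
python3 -c "
from h import *
p,d,s=shot('wrist','w6'); print(s['finger_gap']); cv2.imwrite('pics/w6z.png',cv2.resize(p[150:384,150:380],None,fx=2.5,fy=2.5))
p,d,s=shot('side','s6');cv2.imwrite('pics/s6z.png',cv2.resize(p[120:300,150:400],None,fx=3,fy=3))"
```

```text
-6.235037597157978e-05
```

View pics/w6z.png

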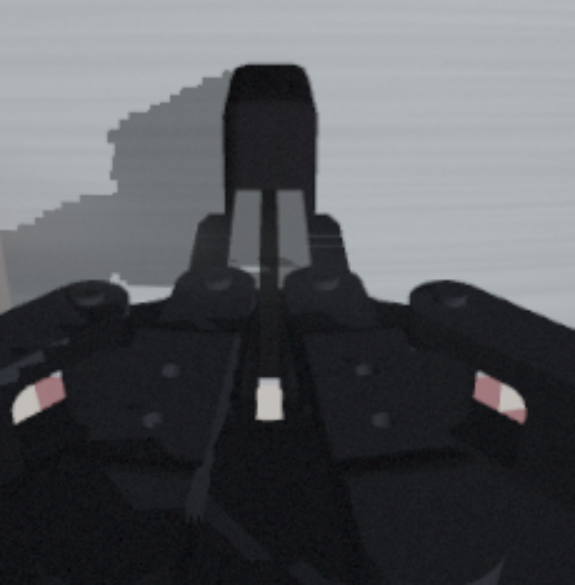

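View pics/s6z.png

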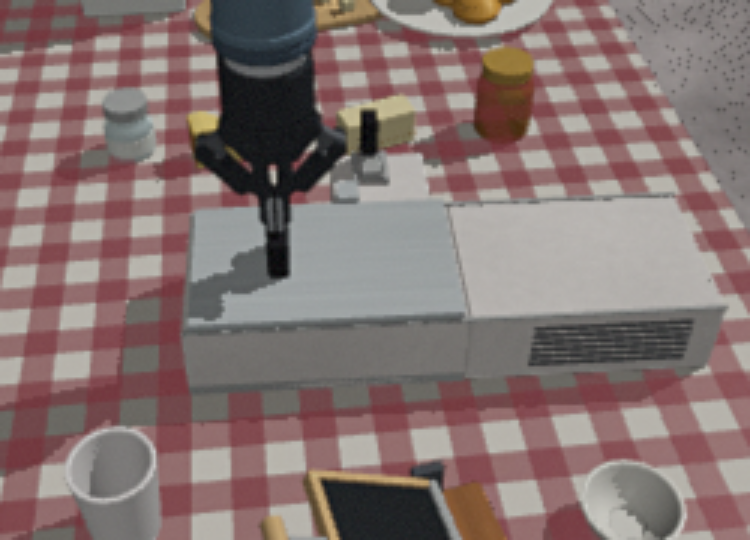

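```bash
python3 -c "
from h import *
p,d,s=shot('wrist','w7'); W=wworld(d,s); T=Rq(s['tcp_rot']).inv().apply((W-s['ee_pos']).reshape(-1,3)).reshape(W.shape)
print(s['ee_pos'])
# zoom px (x,y) -> 150+x/2.5
for x,y in [(245,200),(245,230),(245,260),(290,200),(290,230),(290,260),(268,80),(268,120),(268,170),(215,230),(215,260),(330,230),(268,400)]:
    u,v=int(150+x/2.5),int(150+y/2.5); print((x,y),p[v,u],np.round(d[v,u],4),np.round(T[v,u],4),np.round(W[v,u],4))
"
```

```text
[ 0.46156365 -0.03808001  0.10473735]
(245, 200) [108 105 101] 0.1425 [ 0.0103 -0.005  -0.0378] [ 0.4571 -0.0275  0.1425]
(245, 230) [108 105 101] 0.1291 [ 0.0103 -0.0046 -0.0517] [ 0.4575 -0.0276  0.1564]
(245, 260) [107 103 100] 0.1169 [ 0.0107 -0.0042 -0.0642] [ 0.4579 -0.0271  0.1689]
(290, 200) [108 105 101] 0.1426 [ 0.0103  0.0037 -0.0377] [ 0.4658 -0.028   0.1424]
(290, 230) [108 105 101] 0.1291 [ 0.0103  0.0033 -0.0517] [ 0.4654 -0.028   0.1564]
(290, 260) [80 76 74] 0.1181 [ 0.0102  0.003  -0.0631] [ 0.4651 -0.0281  0.1678]
(268, 80) [17 16 17] 0.1685 [ 0.0267 -0.0006 -0.0064] [ 0.4623 -0.0114  0.1111]
(268, 120) [36 30 30] 0.1521 [ 0.0225 -0.0006 -0.0245] [ 0.4621 -0.0155  0.1293]
(268, 170) [33 29 31] 0.1541 [ 0.0119 -0.0006 -0.0253] [ 0.4616 -0.0261  0.13  ]
(215, 230) [42 39 37] 0.1385 [ 0.0063 -0.0105 -0.043 ] [ 0.4514 -0.0313  0.1477]
(215, 260) [42 41 38] 0.1268 [ 0.0061 -0.0097 -0.0552] [ 0.4522 -0.0315  0.1599]
(330, 230) [36 32 32] 0.138 [ 0.0065  0.0111 -0.0435] [ 0.473  -0.0322  0.1482]
(268, 400) [187 191 195] 0.3201 [-0.1475 -0.0006  0.1037] [ 0.4532 -0.1853  0.001 ]
```

```bash
python3 -m creep '[{"delta_rot":[0,0,0],"dp":[0,0,-0.03],"grip":0.0},{"delta_rot":[0,0,0],"dp":[0,0,-0.03],"grip":0.0},{"delta_rot":[0,0,0],"dp":[0,0,0],"grip":0.0}]'
python3 -c "
from h import *
p,d,s=shot('wrist','w8'); W=wworld(d,s); T=Rq(s['tcp_rot']).inv().apply((W-s['ee_pos']).reshape(-1,3)).reshape(W.shape)
cv2.imwrite('pics/w8z.png',cv2.resize(p[100:384,130:400],None,fx=2.1,fy=2.1))
for v in range(150,300,5): print(v,np.round(T[v,248],3),np.round(T[v,257],3),p[v,248])
p,d,s=shot('side','s8');cv2.imwrite('pics/s8z.png',cv2.resize(p[120:300,150:400],None,fx=3,fy=3))"
```

```text
time: 9.52
ee_pos: [0.4632, -0.0381, 0.1664]
tcp_rot: [0.001, 0.725, 0.688, 0.002]
ft_force: [0.5, 0.9, -0.8]
finger_gap: -0.0003
150 [ 0.035 -0.008  0.079] [ 0.035 -0.001  0.077] [189 184 179]
155 [ 0.031 -0.008  0.078] [ 0.031 -0.001  0.078] [184 181 176]
160 [ 0.026 -0.008  0.078] [ 0.026 -0.001  0.078] [147 143 140]
165 [ 0.027 -0.007  0.051] [ 0.026 -0.001  0.053] [20 19 16]
170 [ 0.025 -0.007  0.038] [ 0.025 -0.001  0.038] [35 28 30]
175 [ 0.022 -0.007  0.037] [ 0.022 -0.001  0.036] [40 36 34]
180 [ 0.018 -0.007  0.037] [ 0.019 -0.001  0.035] [36 32 33]
185 [ 0.014 -0.007  0.037] [ 0.014 -0.001  0.037] [36 31 34]
190 [ 0.011 -0.007  0.036] [ 0.011 -0.001  0.036] [36 32 34]
195 [ 0.007 -0.007  0.037] [ 0.007 -0.001  0.036] [34 31 30]
200 [ 0.003 -0.007  0.037] [ 0.003 -0.001  0.037] [35 29 31]
205 [-0.001 -0.007  0.037] [-0.    -0.001  0.036] [33 30 28]
210 [-0.004 -0.007  0.036] [-0.005 -0.001  0.037] [38 32 31]
215 [-0.008 -0.007  0.037] [-0.008 -0.001  0.036] [35 31 32]
220 [-0.012 -0.007  0.035] [-0.012 -0.001  0.037] [35 29 31]
225 [-0.016 -0.007  0.036] [-0.016 -0.001  0.0
[... 186 characters left out ...]
0.05 ] [109 106 103]
245 [ 0.01  -0.004 -0.055] [ 0.01  -0.001 -0.055] [110 107 103]
250 [ 0.01  -0.004 -0.059] [ 0.011 -0.001 -0.06 ] [109 106 102]
255 [ 0.01  -0.004 -0.064] [ 0.01  -0.001 -0.064] [108 104 101]
260 [ 0.012 -0.004 -0.071] [ 0.009 -0.001 -0.066] [46 43 42]
265 [ 0.011 -0.004 -0.074] [ 0.007 -0.001 -0.067] [44 40 38]
270 [ 0.012 -0.004 -0.079] [ 0.005 -0.001 -0.066] [38 35 33]
275 [ 0.011 -0.004 -0.082] [ 0.002 -0.001 -0.066] [42 39 37]
280 [ 0.012 -0.004 -0.085] [-0.001 -0.001 -0.065] [27 22 23]
285 [ 0.009 -0.004 -0.085] [-0.004 -0.001 -0.065] [25 22 21]
290 [ 0.007 -0.004 -0.085] [-0.005 -0.001 -0.066] [20 19 16]
295 [-0.    -0.004 -0.077] [-0.008 -0.001 -0.066] [29 25 23]
```

View pics/w8z.png

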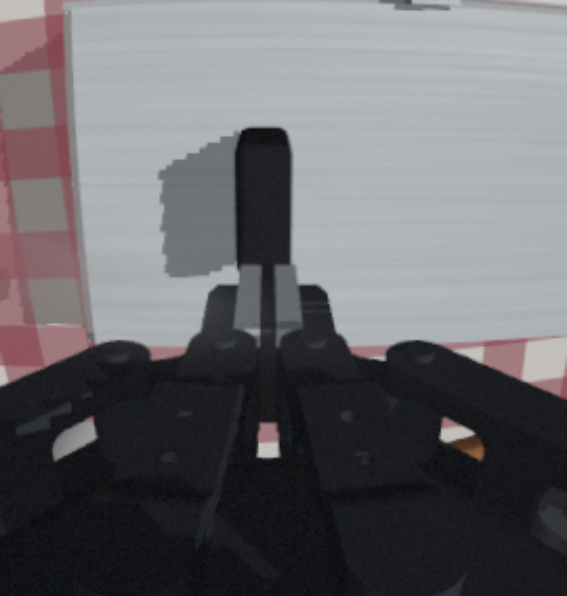

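View pics/s8z.png

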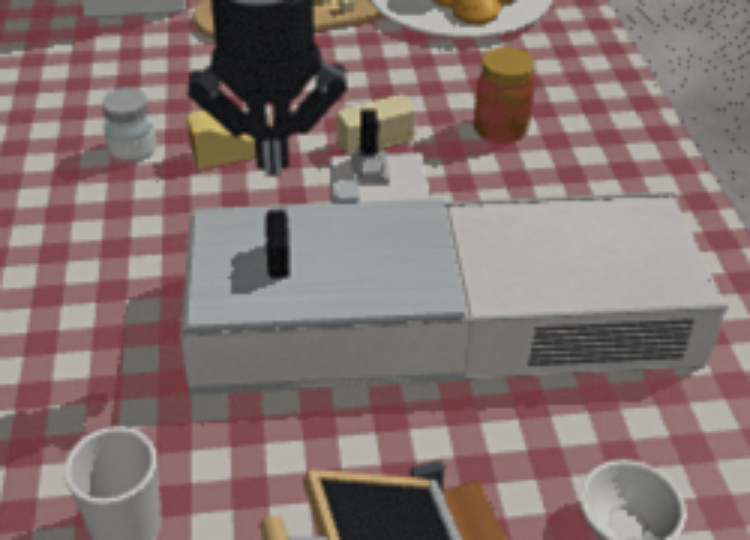

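```bash
python3 -c "
from h import *
c,f=cal('side');E=np.linalg.inv(c['extrinsics']);u,v=240.7,177.5
r=E[:3,:3]@np.array([(u-c['cx'])/f,-(v-c['cy'])/f,-1]);o=E[:3,3]
for y in(-.05,-.038): print(o+r*(y-o[1])/r[1])
p,d,s=shot('side','s9'); print(s['ee_pos']); W=world('side',d)
for v in range(160,184,2): print(v,p[v,238:244,1],np.round(W[v,241],3))
# old check: open state
"
```

```text
[ 0.46135915 -0.05        0.19620091]
[ 0.46161387 -0.038       0.18655602]
[ 0.46147382 -0.0379175   0.16454057]
160 [ 60 127 109  38  23  23] [ 0.465 -0.052  0.251]
162 [30 49 40 22 21 22] [ 0.464 -0.051  0.244]
164 [18 21 20 23 21 25] [ 0.464 -0.052  0.238]
166 [29 35 26 42 27 21] [ 0.464 -0.053  0.234]
168 [92 64 45 93 90 34] [ 0.464 -0.051  0.226]
170 [90 71 37 90 91 44] [ 0.463 -0.049  0.219]
172 [95 84 39 77 89 54] [ 0.463 -0.052  0.215]
174 [97 88 34 65 89 58] [ 0.463 -0.048  0.206]
176 [82 86 40 61 88 77] [ 0.462 -0.05   0.201]
178 [121  92  68  74  88 100] [ 0.462 -0.047  0.192]
180 [179 181 183 181 145 108] [ 0.467  0.182 -0.001]
182 [181 179 169 165 132  93] [ 0.466  0.171 -0.001]
```

The picture and the depth agree that the real fingertips, when shut, end about 26 mm behind the reported TCP. The shut fingers had only been resting on top of the block. I correct for this and grip 26 mm deeper.

```bash
python3 -m creep '[{"delta_rot":[0,0,0],"dp":[0,0,0],"grip":0.06},{"delta_rot":[0,0,0],"dp":[0,0,0],"grip":0.06},{"delta_rot":[0,0,0],"dp":[0,0,0],"grip":0.06},{"delta_rot":[0,0,0],"dp":[0,0,0.03],"grip":0.06},{"delta_rot":[0,0,0],"dp":[0,0,0.03],"grip":0.06},{"delta_rot":[0,0,0],"dp":[0,0,0.02],"grip":0.06},{"delta_rot":[0,0,0],"dp":[0,0,0.013],"grip":0.06},{"delta_rot":[0,0,0],"dp":[0,0,0],"grip":0.06}]' 40
python3 -m creep '[{"delta_rot":[0,0,0],"dp":[0,0,0],"grip":0.01},{"delta_rot":[0,0,0],"dp":[0,0,0],"grip":0.01},{"delta_rot":[0,0,0],"dp":[0,0,0],"grip":0.01},{"delta_rot":[0,0,0],"dp":[0,0,0],"grip":0.01}]' 40
```

```text
time: 10.68
ee_pos: [0.4612, -0.0382, 0.0713]
tcp_rot: [-0.0, 0.725, 0.688, -0.001]
ft_force: [-0.8, -0.2, -0.2]
finger_gap: 0.0597
time: 11.18
ee_pos: [0.4622, -0.038, 0.0725]
tcp_rot: [0.0, 0.725, 0.688, 0.001]
ft_force: [-1.0, 0.2, 6.7]
finger_gap: 0.0193
```

Gripped, with the gap at 19.3 mm. I slide the cover open.

```bash
python3 -m creep '[{"delta_rot":[0,0,0],"dp":[0,0.015,0],"grip":0.01},{"delta_rot":[0,0,0],"dp":[0,0.03,0],"grip":0.01},{"delta_rot":[0,0,0],"dp":[0,0.03,0],"grip":0.01},{"delta_rot":[0,0,0],"dp":[0,0.03,0],"grip":0.01},{"delta_rot":[0,0,0],"dp":[0,0.03,0],"grip":0.01},{"delta_rot":[0,0,0],"dp":[0,0.03,0],"grip":0.01},{"delta_rot":[0,0,0],"dp":[0,0.03,0],"grip":0.01},{"delta_rot":[0,0,0],"dp":[0,0.02,0],"grip":0.01}]'
python3 -m creep '[{"delta_rot":[0,0,0],"dp":[0,0.006,0],"grip":0.01},{"delta_rot":[0,0,0],"dp":[0,0.004,0],"grip":0.01},{"delta_rot":[0,0,0],"dp":[0,0,0],"grip":0.01},{"delta_rot":[0,0,0],"dp":[0,0,0],"grip":0.01}]'
```

```text
time: 12.18
ee_pos: [0.6768, -0.0491, 0.0726]
tcp_rot: [-0.001, 0.725, 0.688, -0.0]
ft_force: [-5.9, 1.8, 8.5]
finger_gap: 0.0194
time: 12.68
ee_pos: [0.6854, -0.0495, 0.0726]
tcp_rot: [-0.001, 0.725, 0.688, -0.0]
ft_force: [-6.3, 0.5, 8.7]
finger_gap: 0.0196
```

```bash
python3 -m creep '[{"delta_rot":[0,0,0],"dp":[0,0,0],"grip":0.07},{"delta_rot":[0,0,0],"dp":[0,0,0],"grip":0.07},{"delta_rot":[0,0,0],"dp":[0,0,0],"grip":0.07},{"delta_rot":[0,0,0],"dp":[0,0,-0.04],"grip":0.07},{"delta_rot":[0,0,0],"dp":[0,0,-0.05],"grip":0.07},{"delta_rot":[0,0,0],"dp":[0,0,-0.05],"grip":0.07},{"delta_rot":[0,0,0],"dp":[0,0,0],"grip":0.07},{"delta_rot":[0,0,0],"dp":[0,0,0],"grip":0.07}]'
python3 -c "
from h import *
shot('side','s10'); shot('wrist','w10'); shot('top','t10'); goal([.54,.12,.25],15.8)"
```

```text
time: 13.68
ee_pos: [0.686, -0.0497, 0.2113]
tcp_rot: [-0.0, 0.725, 0.688, -0.0]
ft_force: [0.3, 0.1, -1.2]
finger_gap: 0.07
t 13.82 pos [ 0.6854 -0.0496  0.2101] dp tool now [ 0.1618 -0.1542 -0.0394] rv [ -0.15  -0.02 -18.81] dworld [-0.1454  0.1696  0.0399]
```

View pics/s10.png

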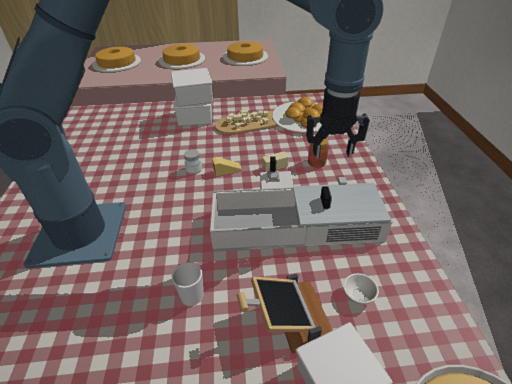

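View pics/w10.png

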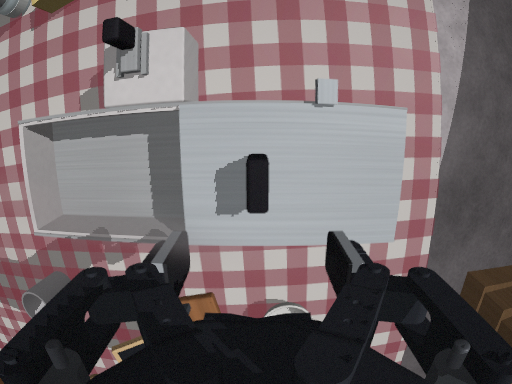

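The cover is open: in the side view the well is exposed at (260,215) and the lug at (342,183) is clear. Next the block.

```bash
python3 -m creep '[{"delta_rot":[0,0,0],"dp":[0.0445,-0.0275,-0.003],"grip":0.07},{"delta_rot":[0,0,0],"dp":[0.0445,-0.0275,-0.003],"grip":0.07},{"delta_rot":[0,0,0],"dp":[0.0445,-0.0275,-0.003],"grip":0.07},{"delta_rot":[0,0,0],"dp":[0.0445,-0.0275,-0.003],"grip":0.07},{"delta_rot":[0,0,0],"dp":[0.0445,-0.0275,-0.003],"grip":0.07},{"delta_rot":[0,0,0],"dp":[0.0445,-0.0275,-0.003],"grip":0.07}]'
python3 -m creep '[{"delta_rot":[0,0,10],"dp":[0,0,0],"grip":0.07},{"delta_rot":[0,0,10],"dp":[0,0,0],"grip":0.07},{"delta_rot":[0,0,10],"dp":[0,0,0],"grip":0.07},{"delta_rot":[0,0,10],"dp":[0,0,0],"grip":0.07},{"delta_rot":[0,0,10],"dp":[0,0,0],"grip":0.07},{"delta_rot":[0,0,10],"dp":[0,0,0],"grip":0.07},{"delta_rot":[0,0,10],"dp":[0,0,0],"grip":0.07},{"delta_rot":[0,0,1],"dp":[0,0,0],"grip":0.07}]'
cat >> h.py <<'E'
def rects(W,d,zlo,zhi,cx,cy,rad,l=''):
    z=W[...,2]; m=(d>0)&(z>zlo)&(z<zhi)&(np.hypot(W[...,0]-cx,W[...,1]-cy)<rad)
    P=W[m].astype(np.float32); r=cv2.minAreaRect(P[:,:2]*1000) if len(P)>5 else None
    if r: print(l,len(P),np.round(r[0],1),np.round(r[1],1),round(r[2],1),np.round(P.mean(0),4)); 
    else: print(l,'none')
    return P
E
python3 -c "
from h import *
p,d,s=shot('wrist','w11'); W=wworld(d,s); 
rects(W,d,.038,.055,.585,.239,.09,'block')
print(s['ee_pos'],s['joints'])
goal([.586,.2395,.1],15.8+90)"
```

```text
time: 14.58
ee_pos: [0.5341, 0.2267, 0.229]
tcp_rot: [-0.0, 0.725, 0.688, -0.001]
ft_force: [0.9, 1.0, 0.5]
finger_gap: 0.07
time: 15.58
ee_pos: [0.5351, 0.2253, 0.2289]
tcp_rot: [0.001, 0.99, 0.139, -0.001]
ft_force: [0.9, 0.0, -0.0]
finger_gap: 0.07
block 2122 [588.4 241.6] [85.6 35.6] 17.4 [0.5887 0.2417 0.0464]
[0.5351056  0.22525142 0.22888911] [-1.11763678  0.52748465  0.90362489  1.73883526 -0.45747165  1.10339685
 -1.358074  ]
t 15.62 pos [0.5352 0.2253 0.2291] dp tool now [0.0529 0.0003 0.129 ] rv [0.06 0.07 0.3 ] dworld [ 0.0508  0.0142 -0.1291]
```

View pics/w11.png

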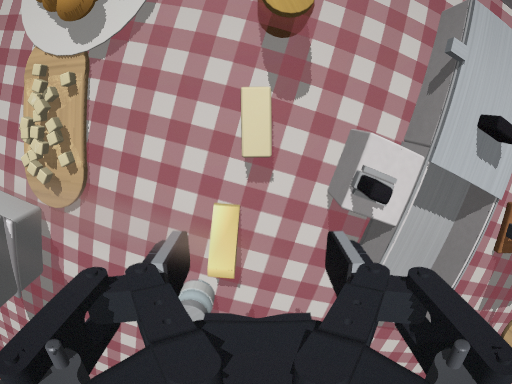

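The wrist view shows the block at pixel (256,122), the wedge at (224,240) and the jar at (287,10). The block's centre is (0.588, 0.2415), yaw 17.4°. I go down over it.

```bash
python3 -m creep '[{"delta_rot":[0,0,-1.3],"dp":[0.0556,-0.0009,0.02],"grip":0.07},{"delta_rot":[0,0,0],"dp":[0,0,0.05],"grip":0.07},{"delta_rot":[0,0,0],"dp":[0,0,0.05],"grip":0.07},{"delta_rot":[0,0,0],"dp":[0,0,0.05],"grip":0.07},{"delta_rot":[0,0,0],"dp":[0,0,0.03],"grip":0.07},{"delta_rot":[0,0,0],"dp":[0,0,0.03],"grip":0.07},{"delta_rot":[0,0,0],"dp":[0,0,0.015],"grip":0.07},{"delta_rot":[0,0,0],"dp":[0,0,0],"grip":0.07}]' 30
python3 -c "
from h import *
p,d,s=shot('wrist','w12'); p,d,s=shot('side','s12'); cv2.imwrite('pics/s12z.png',cv2.resize(p[100:220,180:380],None,fx=4,fy=4))"
```

```text
time: 16.62
ee_pos: [0.5882, 0.2413, -0.0159]
tcp_rot: [0.0, 0.989, 0.151, -0.001]
ft_force: [-0.0, 0.2, -0.3]
finger_gap: 0.0701
```

View pics/s12z.png

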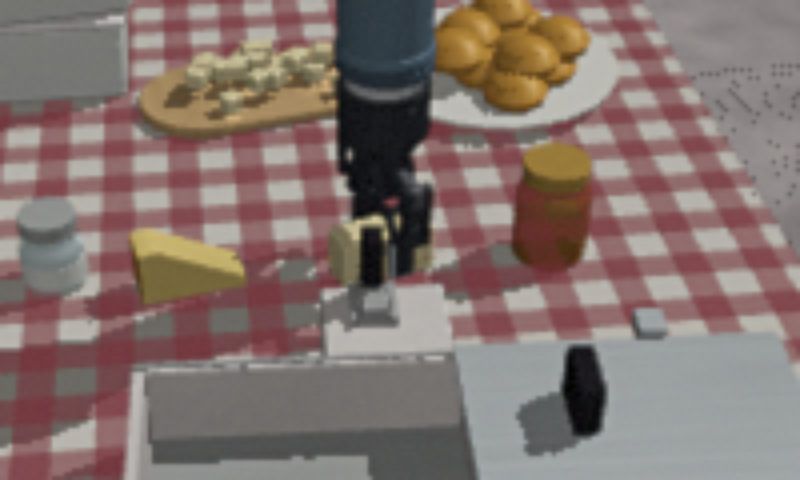

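View pics/w12.png

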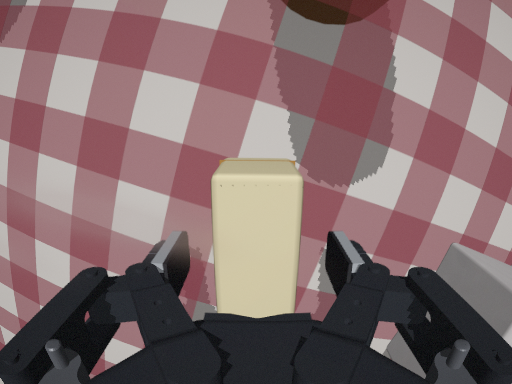

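The block lies between the pads (pixels 213–300, with the pads at 175 and 340). I close and lift.

```bash
python3 -m creep '[{"delta_rot":[0,0,0],"dp":[0,0,0],"grip":0.02},{"delta_rot":[0,0,0],"dp":[0,0,0],"grip":0.02},{"delta_rot":[0,0,0],"dp":[0,0,0],"grip":0.02},{"delta_rot":[0,0,0],"dp":[0,0,0],"grip":0.02}]' 35
python3 -m creep '[{"delta_rot":[0,0,0],"dp":[0,0,-0.02],"grip":0.02},{"delta_rot":[0,0,0],"dp":[0,0,-0.04],"grip":0.02},{"delta_rot":[0,0,0],"dp":[0,0,-0.04],"grip":0.02},{"delta_rot":[0,0,0],"dp":[0,0,-0.04],"grip":0.02},{"delta_rot":[0,0,0],"dp":[0,0,0],"grip":0.02},{"delta_rot":[0,0,0],"dp":[0,0,0],"grip":0.02}]'
python3 -c "
from h import *
p,d,s=shot('wrist','w13'); print(s['joints'])
c=np.array([.499,-.041]); a=np.radians(-3); ex=np.array([np.cos(a),np.sin(a)])
g=c+.053*ex; print(g); goal([*g,.13],-93)"
```

```text
time: 17.23
ee_pos: [0.5894, 0.2419, -0.0142]
tcp_rot: [-0.0, 0.989, 0.15, 0.001]
ft_force: [-0.2, 0.6, 5.9]
finger_gap: 0.0355
time: 17.98
ee_pos: [0.5881, 0.2417, 0.1247]
tcp_rot: [-0.0, 0.989, 0.15, -0.0]
ft_force: [0.4, -0.3, -1.8]
finger_gap: 0.0358
[-0.9730397   0.73390865  0.77799283  1.67425729 -0.59872007  0.9878382
 -1.25056959]
[ 0.55192737 -0.04377381]
t 18.02 pos [0.5877 0.2415 0.1239] dp tool now [-0.119   0.2618 -0.0059] rv [1.00e-02 1.10e-01 2.03e+01] dworld [-0.0358 -0.2853  0.0061]
```

View pics/w13.png

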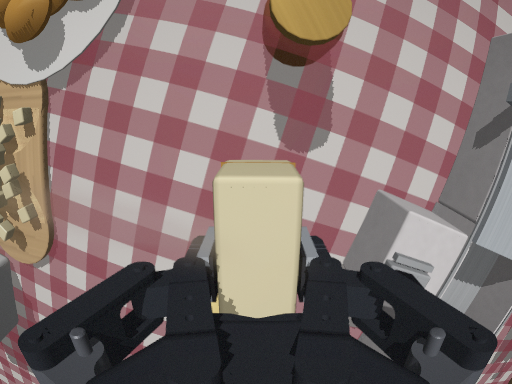

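The block is held squarely. I rise over the knob, turn, and carry it over the far half of the well.

```bash
python3 -m creep '[{"delta_rot":[0,0,10.1],"dp":[0,0,-0.03],"grip":0.02},{"delta_rot":[0,0,10.1],"dp":[0,0,-0.03],"grip":0.02},{"delta_rot":[0,0,0],"dp":[-0.003,0.047,0],"grip":0.02},{"delta_rot":[0,0,0],"dp":[-0.003,0.047,0],"grip":0.02},{"delta_rot":[0,0,0],"dp":[-0.003,0.047,0],"grip":0.02},{"delta_rot":[0,0,0],"dp":[-0.003,0.047,0],"grip":0.02},{"delta_rot":[0,0,0],"dp":[-0.003,0.047,0],"grip":0.02},{"delta_rot":[0,0,0],"dp":[-0.003,0.047,0],"grip":0.02}]'
python3 -m creep '[{"delta_rot":[0,0,0],"dp":[0,0.003,0],"grip":0.02},{"delta_rot":[0,0,0],"dp":[0,0,0],"grip":0.02}]'
python3 -c "
from h import *
p,d,s=shot('wrist','w14'); print(s['joints'],s['finger_gap'])
p,d,s=shot('side','s14')
goal([.554,-.0428,.13],-93)"
```

```text
time: 19.02
ee_pos: [0.5553, -0.0404, 0.1837]
tcp_rot: [0.0, 1.0, -0.025, -0.001]
ft_force: [0.3, -0.7, -1.3]
finger_gap: 0.0356
time: 19.27
ee_pos: [0.5558, -0.0418, 0.184]
tcp_rot: [-0.0, 1.0, -0.026, -0.001]
ft_force: [0.7, 0.7, -1.9]
finger_gap: 0.0353
[-0.68918883  0.5705316   0.95233034  1.84442177 -0.54451699  1.01506946
 -1.13228591] 0.035341046049340234
t 19.38 pos [ 0.5562 -0.0406  0.1841] dp tool now [-0.002   0.0024  0.0541] rv [-0.02  0.07  0.21] dworld [-0.0022 -0.0022 -0.0541]
```

View pics/w14.png

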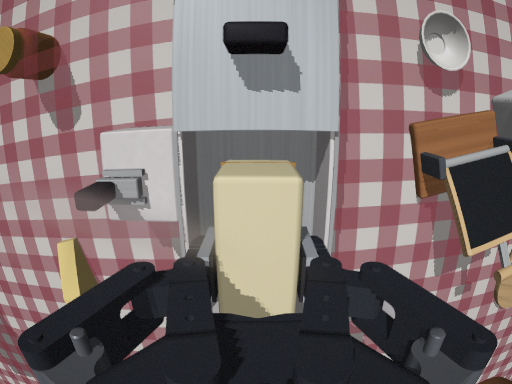

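View pics/s14.png

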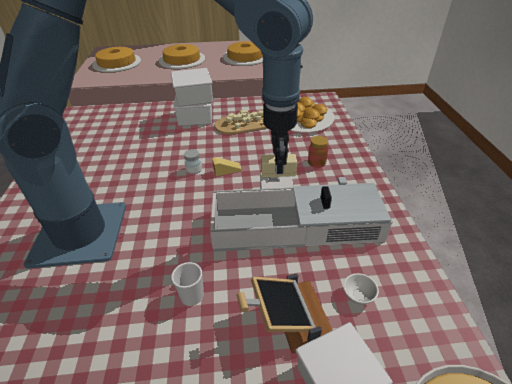

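```bash
python3 -m creep '[{"delta_rot":[0,0,0.2],"dp":[-0.003,0.002,0.03],"grip":0.02},{"delta_rot":[0,0,0],"dp":[0,0,0.04],"grip":0.02},{"delta_rot":[0,0,0],"dp":[0,0,0.04],"grip":0.02},{"delta_rot":[0,0,0],"dp":[0,0,0.03],"grip":0.02},{"delta_rot":[0,0,0],"dp":[0,0,0.02],"grip":0.02},{"delta_rot":[0,0,0],"dp":[0,0,0.01],"grip":0.02},{"delta_rot":[0,0,0],"dp":[0,0,0],"grip":0.02},{"delta_rot":[0,0,0],"dp":[0,0,0],"grip":0.02}]'
```

```text
time: 20.38
ee_pos: [0.5541, -0.0441, 0.0157]
tcp_rot: [0.0, 1.0, -0.027, 0.001]
ft_force: [0.2, 1.4, -2.9]
finger_gap: 0.0353
```

```bash
python3 -m creep '[{"delta_rot":[0,0,0],"dp":[0,0,0.005],"grip":0.02},{"delta_rot":[0,0,0],"dp":[0,0,0.005],"grip":0.02},{"delta_rot":[0,0,0],"dp":[0,0,0.003],"grip":0.02},{"delta_rot":[0,0,0],"dp":[0,0,0],"grip":0.02},{"delta_rot":[0,0,0],"dp":[0,0,0],"grip":0.02}]'
```

```text
time: 21.0
ee_pos: [0.5533, -0.0441, 0.0019]
tcp_rot: [0.0, 1.0, -0.027, 0.0]
ft_force: [0.8, -0.2, -2.5]
finger_gap: 0.0353
```

```bash
python3 -m creep '[{"delta_rot":[0,0,0],"dp":[0,0,0.003],"grip":0.02},{"delta_rot":[0,0,0],"dp":[0,0,0.002],"grip":0.02},{"delta_rot":[0,0,0],"dp":[0,0,0],"grip":0.02},{"delta_rot":[0,0,0],"dp":[0,0,0],"grip":0.02}]'
```

```text
time: 21.5
ee_pos: [0.5533, -0.0439, -0.0022]
tcp_rot: [-0.001, 1.0, -0.027, 0.0]
ft_force: [-4.5, 1.2, 11.4]
finger_gap: 0.0357
```

Contact with the floor. I release and rise.

```bash
python3 -m creep '[{"delta_rot":[0,0,0],"dp":[0,0,-0.002],"grip":0.02},{"delta_rot":[0,0,0],"dp":[0,0,0],"grip":0.06},{"delta_rot":[0,0,0],"dp":[0,0,0],"grip":0.06},{"delta_rot":[0,0,0],"dp":[0,0,-0.02],"grip":0.06},{"delta_rot":[0,0,0],"dp":[0,0,-0.04],"grip":0.06},{"delta_rot":[0,0,0],"dp":[0,0,-0.05],"grip":0.06},{"delta_rot":[0,0,0],"dp":[0,0,-0.05],"grip":0.06},{"delta_rot":[0,0,0],"dp":[0,0,-0.05],"grip":0.06}]'
python3 -c "
from h import *
p,d,s=shot('wrist','w15'); W=wworld(d,s); rects(W,d,.05,.065,.553,-.044,.07,'block')
shot('top','t15');p,d,s=shot('side','s15')
goal([.42,.238,.2],9.6+90)"
```

```text
time: 22.5
ee_pos: [0.553, -0.0444, 0.2116]
tcp_rot: [-0.0, 1.0, -0.028, 0.0]
ft_force: [1.1, -0.4, -0.7]
finger_gap: 0.0601
block 2459 [551.7 -69.5] [84.4 85. ] 87.2 [ 0.5543 -0.0476  0.0584]
t 22.65 pos [ 0.5549 -0.0446  0.2122] dp tool now [-0.1502 -0.2748  0.0117] rv [ -0.02  -0.33 -12.74] dworld [-0.1349  0.2826 -0.0122]
```

View pics/w15.png

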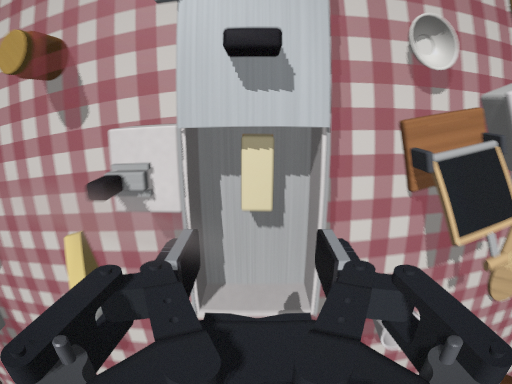

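View pics/s15.png

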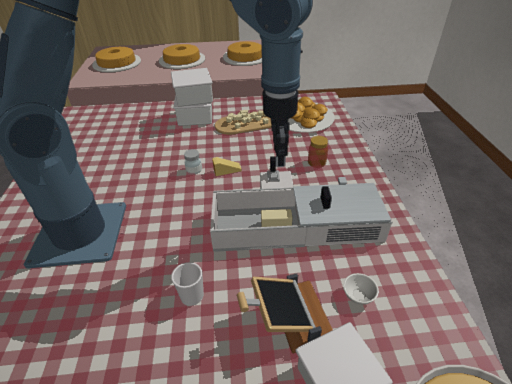

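The block stands in the well at pixel (258,172). Next is the wedge at (75,258).

```bash
python3 -m creep '[{"delta_rot":[0,0,0],"dp":[-0.0333,-0.044,0],"grip":0.07},{"delta_rot":[0,0,0],"dp":[-0.0333,-0.044,0],"grip":0.07},{"delta_rot":[0,0,0],"dp":[-0.0333,-0.044,0],"grip":0.07},{"delta_rot":[0,0,0],"dp":[-0.0333,-0.044,0],"grip":0.07},{"delta_rot":[0,0,0],"dp":[-0.0333,-0.044,0],"grip":0.07},{"delta_rot":[0,0,-6.4],"dp":[-0.0333,-0.044,0],"grip":0.07},{"delta_rot":[0,0,-6.4],"dp":[0,0,0],"grip":0.07},{"delta_rot":[0,0,0],"dp":[0,0,0],"grip":0.07}]'
python3 -c "
from h import *
p,d,s=shot('wrist','w16'); W=wworld(d,s); rects(W,d,.047,.058,.39,.232,.06,'top'); rects(W,d,.012,.06,.42,.238,.07,'all'); rects(W,d,.012,.03,.42,.238,.07,'low')
print(s['ee_pos'],s['joints'])"
```

```text
time: 23.65
ee_pos: [0.3672, 0.2305, 0.2085]
tcp_rot: [0.0, 0.996, 0.085, -0.0]
ft_force: [-0.1, 1.2, -0.0]
finger_gap: 0.0699
top 818 [393.3 234.5] [30.1 35.5] 10.2 [0.3924 0.234  0.0516]
all 2407 [422.6 240.1] [90.2 35.6] 11.0 [0.4202 0.2399 0.0375]
low 757 [449.5 245.7] [35.2 35.2] 10.8 [0.4504 0.246  0.0213]
[0.36722427 0.23046082 0.20853186] [-1.61448247  0.27829448  1.12704048  2.11765348 -0.31570222  0.92733915
 -1.71052411]
```

View pics/w16.png

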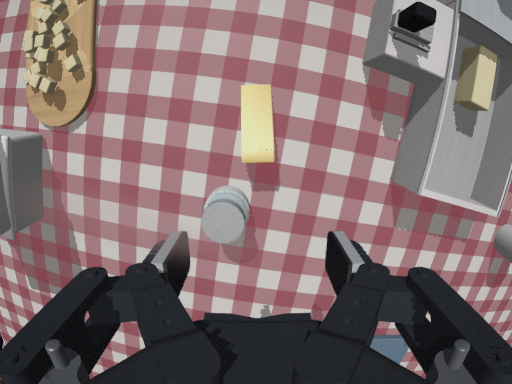

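The wedge measures 90 x 36 mm, centred at (0.4226, 0.2401) with yaw 10.9° and its rind towards the robot. I grasp 14 mm rind-side of its centre, which stays clear of the glass jar.

```bash
python3 -m creep '[{"delta_rot":[0,0,-1.1],"dp":[0.0413,0.0003,0.02],"grip":0.07},{"delta_rot":[0,0,0],"dp":[0,0,0.05],"grip":0.07},{"delta_rot":[0,0,0],"dp":[0,0,0.05],"grip":0.07},{"delta_rot":[0,0,0],"dp":[0,0,0.04],"grip":0.07},{"delta_rot":[0,0,0],"dp":[0,0,0.03],"grip":0.07},{"delta_rot":[0,0,0],"dp":[0,0,0.02],"grip":0.07},{"delta_rot":[0,0,0],"dp":[0,0,0.014],"grip":0.07},{"delta_rot":[0,0,0],"dp":[0,0,0],"grip":0.07}]' 35
python3 -c "
from h import *
p,d,s=shot('wrist','w17');print(s['ee_pos'],s['ft_force'],s['joints'])"
```

```text
time: 24.7
ee_pos: [0.4088, 0.2361, -0.0157]
tcp_rot: [0.001, 0.996, 0.093, -0.0]
ft_force: [-0.5, -0.1, 0.3]
finger_gap: 0.07
[ 0.40882633  0.23605304 -0.01572681] [-0.5438936  -0.09495575  0.30260598] [-1.09323029  0.73129882  0.60400816  2.13890679 -0.84989042  0.52873138
 -1.22642927]
```

View pics/w17.png

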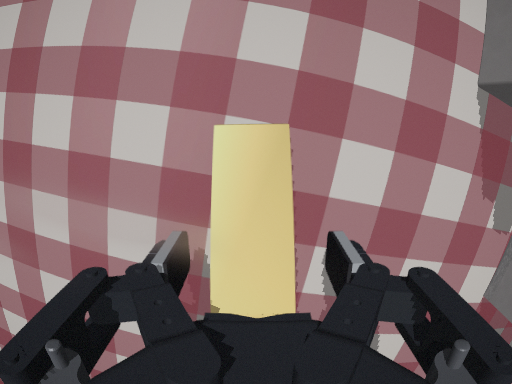

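```bash
python3 -m creep '[{"delta_rot":[0,0,0],"dp":[0,0,0],"grip":0.02},{"delta_rot":[0,0,0],"dp":[0,0,0],"grip":0.02},{"delta_rot":[0,0,0],"dp":[0,0,0],"grip":0.02},{"delta_rot":[0,0,0],"dp":[0,0,0],"grip":0.02}]' 35
python3 -m creep '[{"delta_rot":[0,0,0],"dp":[0,0,-0.02],"grip":0.02},{"delta_rot":[0,0,0],"dp":[0,0,-0.04],"grip":0.02},{"delta_rot":[0,0,0],"dp":[0,0,-0.05],"grip":0.02},{"delta_rot":[0,0,0],"dp":[0,0,-0.05],"grip":0.02},{"delta_rot":[0,0,0],"dp":[0,0,-0.04],"grip":0.02},{"delta_rot":[0,0,0],"dp":[0,0,0],"grip":0.02}]'
python3 -c "
from h import *
p,d,s=shot('wrist','w18');print(s['ee_pos'],s['ft_force'],s['joints'])
a=np.radians(-3); g=np.array([.501,-.040])+(-.056-.0142)*np.array([np.cos(a),np.sin(a)]); print(g); goal([*g,.2],-93)
"
```

```text
time: 25.25
ee_pos: [0.4092, 0.2376, -0.0145]
tcp_rot: [-0.0, 0.996, 0.094, 0.0]
ft_force: [-0.9, 0.4, 6.4]
finger_gap: 0.0354
time: 26.0
ee_pos: [0.4101, 0.2383, 0.1871]
tcp_rot: [-0.002, 0.996, 0.094, 0.002]
ft_force: [-1.3, -0.0, -1.6]
finger_gap: 0.0355
[0.41008947 0.23827476 0.18705063] [-1.34789646 -0.00224495 -1.647637  ] [-1.43959098  0.40665761  1.0318966   2.05102505 -0.44471248  0.9179632
 -1.54789075]
[ 0.43089621 -0.03632602]
t 26.05 pos [0.4088 0.2378 0.1854] dp tool now [-0.0298  0.2734 -0.0152] rv [-0.13 -0.05 13.83] dworld [ 0.0221 -0.2741  0.0146]
```

View pics/w18.png

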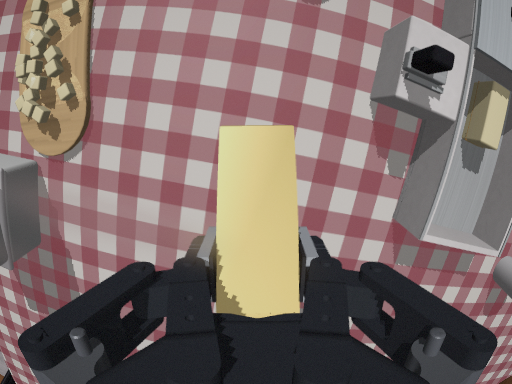

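```bash
python3 -m creep '[{"delta_rot":[0,0,6.9],"dp":[0,0,0],"grip":0.02},{"delta_rot":[0,0,6.9],"dp":[0,0,0],"grip":0.02},{"delta_rot":[0,0,0],"dp":[0.006,0.0454,0],"grip":0.02},{"delta_rot":[0,0,0],"dp":[0.006,0.0454,0],"grip":0.02},{"delta_rot":[0,0,0],"dp":[0.006,0.0454,0],"grip":0.02},{"delta_rot":[0,0,0],"dp":[0.006,0.0454,0],"grip":0.02},{"delta_rot":[0,0,0],"dp":[0.006,0.0454,0],"grip":0.02},{"delta_rot":[0,0,0],"dp":[0.006,0.0454,0],"grip":0.02}]'
python3 -m creep '[{"delta_rot":[0,0,0],"dp":[0,0,0],"grip":0.02},{"delta_rot":[0,0,0],"dp":[0,0,0],"grip":0.02}]'
python3 -c "
from h import *
p,d,s=shot('wrist','w19');print(s['ee_pos'],s['joints'])
goal([.431,-.0365,-.002],-93)
"
```

```text
time: 27.05
ee_pos: [0.4292, -0.0379, 0.1836]
tcp_rot: [0.0, 1.0, -0.026, -0.001]
ft_force: [0.2, -0.6, -1.4]
finger_gap: 0.0352
time: 27.3
ee_pos: [0.4295, -0.0364, 0.1838]
tcp_rot: [0.0, 1.0, -0.026, -0.001]
ft_force: [0.0, 0.4, -2.7]
finger_gap: 0.0359
[ 0.42948482 -0.0363595   0.18383914] [-0.94255665  0.3407563   1.1190012   2.14855556 -0.39959629  0.88219284
 -1.20809669]
t 27.35 pos [ 0.4297 -0.0358  0.184 ] dp tool now [0.0017 0.0006 0.186 ] rv [-0.    0.11  0.06] dworld [ 0.0013 -0.0007 -0.186 ]
```

View pics/w19.png

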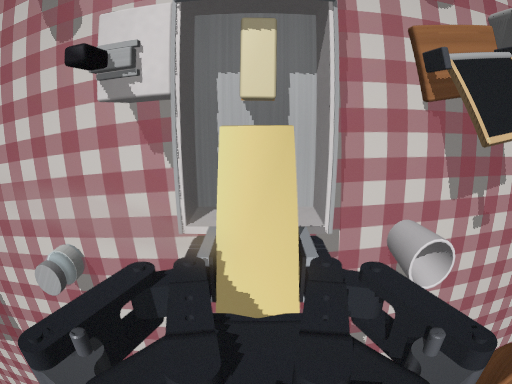

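The path is clear: the wedge is over the near half and the block is at pixel (258,58). I go down.

```bash
python3 -m creep '[{"delta_rot":[0,0,0],"dp":[0.0025,0,0.04],"grip":0.02},{"delta_rot":[0,0,0],"dp":[0,0,0.05],"grip":0.02},{"delta_rot":[0,0,0],"dp":[0,0,0.04],"grip":0.02},{"delta_rot":[0,0,0],"dp":[0,0,0.03],"grip":0.02},{"delta_rot":[0,0,0],"dp":[0,0,0.014],"grip":0.02},{"delta_rot":[0,0,0],"dp":[0,0,0.006],"grip":0.02},{"delta_rot":[0,0,0],"dp":[0,0,0],"grip":0.02},{"delta_rot":[0,0,0],"dp":[0,0,0],"grip":0.02}]'
```

```text
time: 28.35
ee_pos: [0.4335, -0.0366, 0.0053]
tcp_rot: [-0.0, 1.0, -0.026, 0.0]
ft_force: [0.4, -0.5, -1.2]
finger_gap: 0.036
```

```bash
python3 -m creep '[{"delta_rot":[0,0,0],"dp":[0,0,0.003],"grip":0.02},{"delta_rot":[0,0,0],"dp":[0,0,0.002],"grip":0.02},{"delta_rot":[0,0,0],"dp":[0,0,0.0],"grip":0.02},{"delta_rot":[0,0,0],"dp":[0,0,0],"grip":0.02}]'
```

```text
time: 28.85
ee_pos: [0.433, -0.037, -0.0002]
tcp_rot: [-0.0, 1.0, -0.026, 0.0]
ft_force: [-0.4, -0.6, -1.8]
finger_gap: 0.0357
```

```bash
python3 -m creep '[{"delta_rot":[0,0,0],"dp":[0,0,0.002],"grip":0.02},{"delta_rot":[0,0,0],"dp":[0,0,0.001],"grip":0.02},{"delta_rot":[0,0,0],"dp":[0,0,0.0],"grip":0.02},{"delta_rot":[0,0,0],"dp":[0,0,0],"grip":0.02}]'
```

```text
time: 29.35
ee_pos: [0.4331, -0.0369, -0.0025]
tcp_rot: [-0.001, 1.0, -0.026, 0.0]
ft_force: [-3.1, 0.5, 14.7]
finger_gap: 0.036
```

```bash
python3 -m creep '[{"delta_rot":[0,0,0],"dp":[0,0,-0.002],"grip":0.02},{"delta_rot":[0,0,0],"dp":[0,0,0],"grip":0.06},{"delta_rot":[0,0,0],"dp":[0,0,0],"grip":0.06},{"delta_rot":[0,0,0],"dp":[0,0,-0.02],"grip":0.06},{"delta_rot":[0,0,0],"dp":[0,0,-0.04],"grip":0.06},{"delta_rot":[0,0,0],"dp":[0,0,-0.05],"grip":0.06},{"delta_rot":[0,0,0],"dp":[0,0,-0.05],"grip":0.06},{"delta_rot":[0,0,0],"dp":[0,0,-0.05],"grip":0.06}]'
python3 -m creep '[{"delta_rot":[0,0,0],"dp":[0,0,0],"grip":0.06},{"delta_rot":[0,0,0],"dp":[0,0,0],"grip":0.06}]'
python3 -c "
from h import *
p,d,s=shot('wrist','w20')
p,d,s=shot('top','t20')
p,d,s=shot('side','s20')
print(s['ee_pos'],s['ft_force'])
"
```

```text
time: 30.35
ee_pos: [0.4326, -0.0371, 0.2101]
tcp_rot: [0.0, 1.0, -0.026, -0.0]
ft_force: [0.9, 1.1, 0.0]
finger_gap: 0.0599
time: 30.6
ee_pos: [0.4325, -0.0364, 0.2083]
tcp_rot: [-0.0, 1.0, -0.026, -0.0]
ft_force: [-0.3, -0.2, -0.7]
finger_gap: 0.0599
[ 0.43198077 -0.03691134  0.207793  ] [ 0.54171487 -0.12276789 -0.98707077]
```

View pics/w20.png

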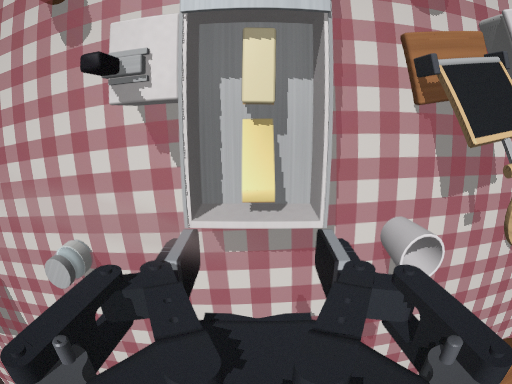

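View pics/s20.png

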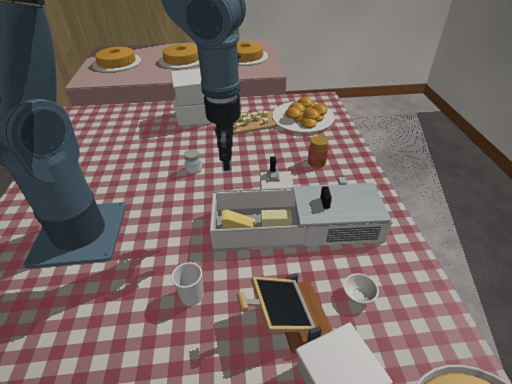

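View pics/t20.png

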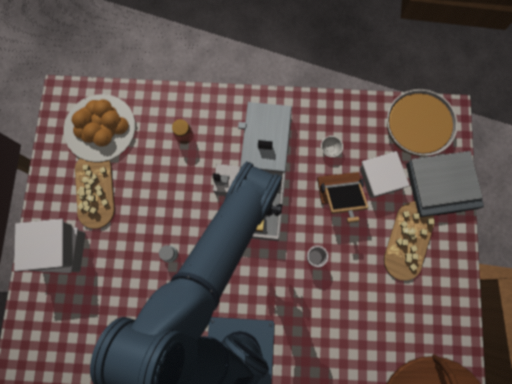

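Both pieces stand in the well, at pixels (258,65) and (258,160) in the wrist view, and nothing else is left on the table. I rotate back and fetch the cover.

```bash
python3 -m creep '[{"delta_rot":[0,0,-10],"dp":[0.03,0,0],"grip":0.06},{"delta_rot":[0,0,-10],"dp":[0,0,0],"grip":0.06},{"delta_rot":[0,0,-10],"dp":[0,0,0],"grip":0.06},{"delta_rot":[0,0,-10],"dp":[0,0,0],"grip":0.06},{"delta_rot":[0,0,-10],"dp":[0,0,0],"grip":0.06},{"delta_rot":[0,0,-10],"dp":[0,0,0],"grip":0.06},{"delta_rot":[0,0,-10],"dp":[0,0,0],"grip":0.06},{"delta_rot":[0,0,-10],"dp":[0,0,0],"grip":0.06}]'
python3 -m creep '[{"delta_rot":[0,0,-10],"dp":[0,0,0],"grip":0.06},{"delta_rot":[0,0,0],"dp":[0,0,0],"grip":0.06}]'
python3 -c "
from h import *
s=ctrl.read_state();print(s['joints'])
goal([.6854,-.0695,.21],-3)
"
```

```text
time: 31.75
ee_pos: [0.4621, -0.0389, 0.2078]
tcp_rot: [-0.0, 0.781, 0.624, -0.001]
ft_force: [0.4, 0.3, 0.5]
finger_gap: 0.06
time: 32.0
ee_pos: [0.4623, -0.0389, 0.208]
tcp_rot: [-0.001, 0.726, 0.687, -0.001]
ft_force: [-0.0, -0.6, -0.1]
finger_gap: 0.0596
[-0.62858932  0.25488379  0.7246381   2.03916659 -0.21086907  0.92235571
  0.1537525 ]
t 32.0 pos [ 0.4623 -0.0389  0.208 ] dp tool now [-0.0183  0.2245 -0.0024] rv [-0.1   0.02 -0.15] dworld [ 0.2231 -0.0306  0.002 ]
```

```bash
python3 -m creep '[{"delta_rot":[0,0,0],"dp":[-0.0045,0.045,0],"grip":0.07},{"delta_rot":[0,0,0],"dp":[-0.0045,0.045,0],"grip":0.07},{"delta_rot":[0,0,0],"dp":[-0.0045,0.045,0],"grip":0.07},{"delta_rot":[0,0,0],"dp":[-0.0045,0.045,0],"grip":0.07},{"delta_rot":[0,0,0],"dp":[0,0.0445,0],"grip":0.07},{"delta_rot":[0,0,0],"dp":[0,0,0],"grip":0.07},{"delta_rot":[0,0,0],"dp":[0,0,0],"grip":0.07}]'
python3 -c "
from h import *
p,d,s=shot('wrist','w21'); W=wworld(d,s); rects(W,d,.115,.14,.685,-.05,.04,'grip')
goal([.6854,-.0495,.0715],-3)
"
```

```text
time: 32.88
ee_pos: [0.6851, -0.0687, 0.2077]
tcp_rot: [-0.001, 0.726, 0.687, -0.001]
ft_force: [0.9, -1.0, -0.3]
finger_gap: 0.0698
grip 1333 [685.  -47.2] [49.6 19.9] 87.3 [ 0.6853 -0.0464  0.1289]
t 32.92 pos [ 0.685  -0.0686  0.2082] dp tool now [ 0.0191 -0.0004  0.1367] rv [-0.1   0.   -0.15] dworld [ 0.0004  0.0191 -0.1367]
```

```bash
python3 -m creep '[{"delta_rot":[0,0,0],"dp":[0.021,0.001,0.02],"grip":0.07},{"delta_rot":[0,0,0],"dp":[0,0,0.05],"grip":0.07},{"delta_rot":[0,0,0],"dp":[0,0,0.04],"grip":0.07},{"delta_rot":[0,0,0],"dp":[0,0,0.026],"grip":0.07},{"delta_rot":[0,0,0],"dp":[0,0,0],"grip":0.01},{"delta_rot":[0,0,0],"dp":[0,0,0],"grip":0.01},{"delta_rot":[0,0,0],"dp":[0,0,0],"grip":0.01},{"delta_rot":[0,0,0],"dp":[0,0,0],"grip":0.01}]' 40
```

```text
time: 33.92
ee_pos: [0.6854, -0.0466, 0.0742]
tcp_rot: [-0.003, 0.725, 0.688, -0.001]
ft_force: [-12.4, 1.9, 9.7]
finger_gap: 0.0196
```

```bash
python3 -m creep '[{"delta_rot":[0,0,0],"dp":[0,-0.015,0],"grip":0.01},{"delta_rot":[0,0,0],"dp":[0,-0.03,0],"grip":0.01},{"delta_rot":[0,0,0],"dp":[0,-0.03,0],"grip":0.01},{"delta_rot":[0,0,0],"dp":[0,-0.03,0],"grip":0.01},{"delta_rot":[0,0,0],"dp":[0,-0.03,0],"grip":0.01},{"delta_rot":[0,0,0],"dp":[0,-0.03,0],"grip":0.01},{"delta_rot":[0,0,0],"dp":[0,-0.03,0],"grip":0.01},{"delta_rot":[0,0,0],"dp":[0,-0.02,0],"grip":0.01}]'
python3 -m creep '[{"delta_rot":[0,0,0],"dp":[0,-0.006,0],"grip":0.01},{"delta_rot":[0,0,0],"dp":[0,-0.005,0],"grip":0.01},{"delta_rot":[0,0,0],"dp":[0,0,0],"grip":0.01},{"delta_rot":[0,0,0],"dp":[0,0,0],"grip":0.01}]'
```

```text
time: 34.92
ee_pos: [0.4749, -0.0358, 0.0742]
tcp_rot: [0.001, 0.725, 0.688, 0.002]
ft_force: [5.7, -1.4, -3.0]
finger_gap: 0.0191
time: 35.42
ee_pos: [0.4643, -0.0352, 0.0741]
tcp_rot: [0.0, 0.725, 0.688, 0.001]
ft_force: [-0.6, 1.9, 13.4]
finger_gap: 0.0191
```

```bash
python3 -m creep '[{"delta_rot":[0,0,0],"dp":[0,-0.003,0],"grip":0.01},{"delta_rot":[0,0,0],"dp":[0,-0.002,0],"grip":0.01},{"delta_rot":[0,0,0],"dp":[0,0,0],"grip":0.01},{"delta_rot":[0,0,0],"dp":[0,0,0],"grip":0.01}]'
```

```text
time: 35.92
ee_pos: [0.4609, -0.0351, 0.0741]
tcp_rot: [0.002, 0.725, 0.688, 0.002]
ft_force: [5.1, 0.6, 8.0]
finger_gap: 0.0191
```

```bash
python3 -m creep '[{"delta_rot":[0,0,0],"dp":[0,-0.003,0],"grip":0.01},{"delta_rot":[0,0,0],"dp":[0,0,0],"grip":0.01},{"delta_rot":[0,0,0],"dp":[0,0,0],"grip":0.01}]'
```

```text
time: 36.3
ee_pos: [0.461, -0.0352, 0.0742]
tcp_rot: [0.004, 0.725, 0.688, 0.003]
ft_force: [14.7, 0.0, -6.9]
finger_gap: 0.0194
```

The cover is at its stop: 15 N with no travel. I release it and go to the bolt.

```bash
python3 -m creep '[{"delta_rot":[0,0,0],"dp":[0,0.004,0],"grip":0.01},{"delta_rot":[0,0,0],"dp":[0,0,0],"grip":0.07},{"delta_rot":[0,0,0],"dp":[0,0,0],"grip":0.07},{"delta_rot":[0,0,0],"dp":[0,0,0],"grip":0.07},{"delta_rot":[0,0,0],"dp":[0,0,-0.045],"grip":0.07},{"delta_rot":[0,0,0],"dp":[0,0,-0.05],"grip":0.07},{"delta_rot":[0,0,0],"dp":[0,0,-0.04],"grip":0.07},{"delta_rot":[0,0,0],"dp":[0,0,0],"grip":0.07}]'
python3 -m creep '[{"delta_rot":[0,0,0],"dp":[0.03,0.05,0],"grip":0.07},{"delta_rot":[0,0,0],"dp":[0.03,0.055,0],"grip":0.07},{"delta_rot":[0,0,0],"dp":[0.03,0,0],"grip":0.07},{"delta_rot":[0,0,0],"dp":[0,0,0],"grip":0.07},{"delta_rot":[0,0,0],"dp":[0,0,0],"grip":0.07}]'
python3 -c "
from h import *
p,d,s=shot('wrist','w22'); W=wworld(d,s); rects(W,d,.12,.145,.562,.107,.04,'knob');  rects(W,d,.115,.145,.461,-.037,.04,'grip')
goal([.562,.107,.085],-3)
"
```

```text
time: 37.3
ee_pos: [0.4605, -0.0352, 0.2101]
tcp_rot: [0.001, 0.725, 0.688, 0.002]
ft_force: [-0.5, 0.5, -0.7]
finger_gap: 0.0701
time: 37.92
ee_pos: [0.5671, 0.0479, 0.2069]
tcp_rot: [-0.0, 0.726, 0.688, -0.001]
ft_force: [0.4, 0.3, 0.0]
finger_gap: 0.0695
knob 614 [561.7 106.7] [23.1 17.1] 87.0 [0.5618 0.1068 0.1379]
grip 10 [453.6 -12.1] [3.6 1. ] 37.8 [ 0.4538 -0.012   0.1219]
t 37.98 pos [0.5672 0.0476 0.2073] dp tool now [ 0.0591 -0.0083  0.1222] rv [-0.06  0.03 -0.11] dworld [-0.0052  0.0594 -0.1223]
```

View pics/w22.png

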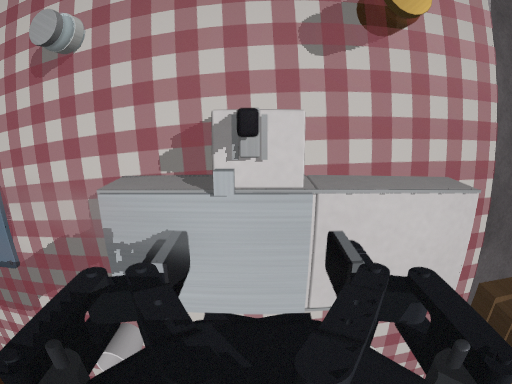

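The lug at pixel (224,182) is clear of the bolt's line and the knob is at (248,122). I grip it.

```bash
python3 -m creep '[{"delta_rot":[0,0,0],"dp":[0.059,-0.0085,0],"grip":0.06},{"delta_rot":[0,0,0],"dp":[0,0,0.05],"grip":0.06},{"delta_rot":[0,0,0],"dp":[0,0,0.05],"grip":0.06},{"delta_rot":[0,0,0],"dp":[0,0,0.027],"grip":0.06},{"delta_rot":[0,0,0],"dp":[0,0,0],"grip":0.01},{"delta_rot":[0,0,0],"dp":[0,0,0],"grip":0.01},{"delta_rot":[0,0,0],"dp":[0,0,0],"grip":0.01},{"delta_rot":[0,0,0],"dp":[0,0,0],"grip":0.01}]' 35
```

```text
time: 38.98
ee_pos: [0.5625, 0.108, 0.0824]
tcp_rot: [-0.0, 0.726, 0.688, 0.0]
ft_force: [-5.8, -1.5, 7.7]
finger_gap: 0.0175
```

```bash
python3 -m creep '[{"delta_rot":[0,0,0],"dp":[-0.008,0,0],"grip":0.01},{"delta_rot":[0,0,0],"dp":[-0.008,0,0],"grip":0.01},{"delta_rot":[0,0,0],"dp":[-0.008,0,0],"grip":0.01},{"delta_rot":[0,0,0],"dp":[-0.005,0,0],"grip":0.01},{"delta_rot":[0,0,0],"dp":[-0.003,0,0],"grip":0.01},{"delta_rot":[0,0,0],"dp":[0,0,0],"grip":0.01},{"delta_rot":[0,0,0],"dp":[0,0,0],"grip":0.01}]'
```

```text
time: 39.85
ee_pos: [0.561, 0.0779, 0.0824]
tcp_rot: [-0.001, 0.725, 0.689, 0.001]
ft_force: [-4.3, 2.9, 7.3]
finger_gap: 0.0174
```

```bash
python3 -m creep '[{"delta_rot":[0,0,0],"dp":[-0.003,0,0],"grip":0.01},{"delta_rot":[0,0,0],"dp":[-0.002,0,0],"grip":0.01},{"delta_rot":[0,0,0],"dp":[0,0,0],"grip":0.01},{"delta_rot":[0,0,0],"dp":[0,0,0],"grip":0.01}]'
```

```text
time: 40.35
ee_pos: [0.561, 0.0779, 0.0825]
tcp_rot: [-0.003, 0.724, 0.69, 0.003]
ft_force: [-4.4, 14.6, 7.6]
finger_gap: 0.0171
```

The bolt is home at its stop: 30 mm of travel, then 15 N. I release it and head for the board.

```bash
python3 -m creep '[{"delta_rot":[0,0,0],"dp":[0.004,0,0],"grip":0.01},{"delta_rot":[0,0,0],"dp":[0,0,0],"grip":0.06},{"delta_rot":[0,0,0],"dp":[0,0,0],"grip":0.06},{"delta_rot":[0,0,0],"dp":[0,0,0],"grip":0.06},{"delta_rot":[0,0,0],"dp":[0,0,-0.045],"grip":0.06},{"delta_rot":[0,0,0],"dp":[0,0,-0.05],"grip":0.06},{"delta_rot":[0,0,0],"dp":[0,0,-0.05],"grip":0.06},{"delta_rot":[0,0,0],"dp":[0,0,0],"grip":0.06}]'
python3 -c "
from h import *
p,d,s=shot('wrist','w23'); W=wworld(d,s); rects(W,d,.12,.145,.56,.078,.04,'knob'); print(s['joints'])
goal([.40,-.3,.23],-83)
"
```

```text
time: 41.35
ee_pos: [0.5638, 0.0751, 0.2297]
tcp_rot: [0.002, 0.726, 0.688, 0.003]
ft_force: [0.5, 0.1, 0.4]
finger_gap: 0.0601
knob 528 [560.6  77.3] [23.  17.7] 87.7 [0.5607 0.0785 0.1368]
[-0.76239979  0.44136796  0.73821603  1.77206727 -0.33910329  1.05109558
  0.04387751]
t 41.4 pos [0.5621 0.0753 0.2273] dp tool now [-0.3834 -0.142  -0.0037] rv [ 0.11 -0.2  79.97] dworld [-0.1621 -0.3753  0.0027]
```

View pics/w23.png

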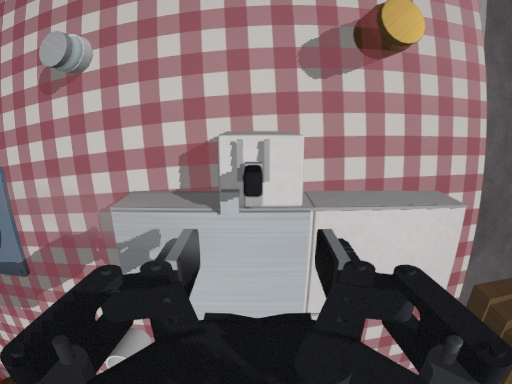

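The knob is back at its starting place, (0.561, 0.078). I move over to view the board.

```bash
python3 -m creep '[{"delta_rot":[0,0,0],"dp":[-0.048,-0.018,-0.006],"grip":0.06},{"delta_rot":[0,0,0],"dp":[-0.048,-0.018,-0.006],"grip":0.06},{"delta_rot":[0,0,0],"dp":[-0.048,-0.018,-0.006],"grip":0.06},{"delta_rot":[0,0,0],"dp":[-0.048,-0.018,-0.006],"grip":0.06},{"delta_rot":[0,0,0],"dp":[-0.048,-0.018,-0.006],"grip":0.06},{"delta_rot":[0,0,0],"dp":[-0.048,-0.018,-0.006],"grip":0.06},{"delta_rot":[0,0,0],"dp":[-0.048,-0.018,-0.006],"grip":0.06},{"delta_rot":[0,0,0],"dp":[-0.048,-0.018,-0.006],"grip":0.06}]'
python3 -m creep '[{"delta_rot":[0,0,10],"dp":[0,0,0],"grip":0.06},{"delta_rot":[0,0,10],"dp":[0,0,0],"grip":0.06},{"delta_rot":[0,0,10],"dp":[0,0,0],"grip":0.06},{"delta_rot":[0,0,10],"dp":[0,0,0],"grip":0.06},{"delta_rot":[0,0,10],"dp":[0,0,0],"grip":0.06},{"delta_rot":[0,0,10],"dp":[0,0,0],"grip":0.06},{"delta_rot":[0,0,10],"dp":[0,0,0],"grip":0.06},{"delta_rot":[0,0,7],"dp":[0,0,0],"grip":0.06}]'
python3 -c "
from h import *
p,d,s=shot('wrist','w24'); np.save('w24.npy',wworld(d,s)); print(s['joints'],s['ee_pos'])
"
```

```text
time: 42.4
ee_pos: [0.3956, -0.3013, 0.2728]
tcp_rot: [-0.001, 0.725, 0.688, -0.0]
ft_force: [-0.2, -0.5, -0.1]
finger_gap: 0.06
time: 43.4
ee_pos: [0.3962, -0.3, 0.2725]
tcp_rot: [-0.0, 0.996, 0.085, -0.001]
ft_force: [-0.1, 0.5, -0.6]
finger_gap: 0.0602
[-0.38337581  0.38472171  1.20996666  1.89743039 -0.39596356  1.13574897
 -0.42542596] [ 0.39623348 -0.30003437  0.27248473]
```

View pics/w24.png

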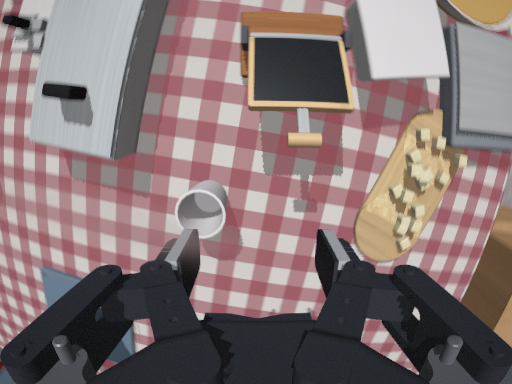

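```bash
python3 -c "
from h import *
W=np.load('w24.npy'); p=cv2.imread('pics/w24.png')
def sub(u0,u1,v0,v1): return W[v0:v1,u0:u1].reshape(-1,3), p[v0:v1,u0:u1].reshape(-1,3).astype(int)
P,c=sub(285,326,130,150); m=(P[:,2]>.1)&(P[:,2]<.16)&(c[:,2]-c[:,0]>50); P=P[m]; r=cv2.minAreaRect(P[:,:2].astype(np.float32)*1000); print('bar',len(P),r,P.mean(0),P[:,2].max(), np.percentile(P[:,2],95))
P,c=sub(250,345,40,100); m=(c.max(1)<50)&(P[:,2]>.04); P=P[m]; ce=P.mean(0); u,s,vt=np.linalg.svd(P-ce,full_matrices=False); print('slate',len(P),ce,s/np.sqrt(len(P))); print(vt)
n=vt[2]*np.sign(vt[2][2]); print('lean',np.degrees(np.arccos(np.hypot(n[0],n[1]))), 'yaw', np.degrees(np.arctan2(n[1],n[0])))
# distance: bar from slate plane
"

```

```text
bar 432 ((443.36260986328125, -343.0215759277344), (13.780279159545898, 36.58820724487305), 10.688238143920898) [ 0.44347052 -0.34300922  0.13051259] 0.13319528222275245 0.1325461401159963
slate 996 [ 0.55002647 -0.35265801  0.07345997] [0.03453987 0.02282078 0.01060637]
[[ 0.36518329 -0.04533252 -0.92983124]
 [ 0.21657822  0.97554486  0.03749803]
 [-0.9053922   0.21507485 -0.36607072]]
lean 21.473491447898386 yaw -13.362866119041765
```

```bash
python3 -m creep '[{"delta_rot":[0,0,-0.9],"dp":[0.0196,0.0252,0],"grip":0.06},{"delta_rot":[0,0,0],"dp":[0.0196,0.0252,0.02],"grip":0.06},{"delta_rot":[0,0,0],"dp":[0,0,0.03],"grip":0.06},{"delta_rot":[0,0,0],"dp":[0,0,0.03],"grip":0.06},{"delta_rot":[0,0,0],"dp":[0,0,0],"grip":0.06},{"delta_rot":[0,0,0],"dp":[0,0,0],"grip":0.06}]'
python3 -c "
from h import *
p,d,s=shot('wrist','w25'); print(s['joints'],s['ee_pos']); W=wworld(d,s)
z=W[...,2]; c=p.astype(int); m=(z>.11)&(z<.15)&(c[...,2]-c[...,0]>40)&(np.hypot(W[...,0]-.4434,W[...,1]+.343)<.03)
P=W[m]; r=cv2.minAreaRect(P[:,:2].astype(np.float32)*1000); print(len(P),r,P.mean(0),np.percentile(z[m],97))
goal([.4434,-.343,.085],-79.3)"
```

```text
time: 44.2
ee_pos: [0.4446, -0.3434, 0.1944]
tcp_rot: [0.0, 0.995, 0.095, 0.0]
ft_force: [0.6, 0.1, 1.1]
finger_gap: 0.0601
[-0.1406519   0.59141231  1.01676938  1.82701913 -0.57669789  1.0533988
 -0.27962663] [ 0.44462304 -0.34337595  0.19438944]
792 ((443.1134338378906, -343.69195556640625), (15.034912109375, 35.73434829711914), 11.194328308105469) [ 0.4442984  -0.3432446   0.13003094] 0.1326165322080594
t 44.25 pos [ 0.445  -0.3435  0.1948] dp tool now [-0.0016 -0.0009  0.1098] rv [ 0.07 -0.05  0.21] dworld [-0.0016  0.0005 -0.1098]
```

View pics/w25.png

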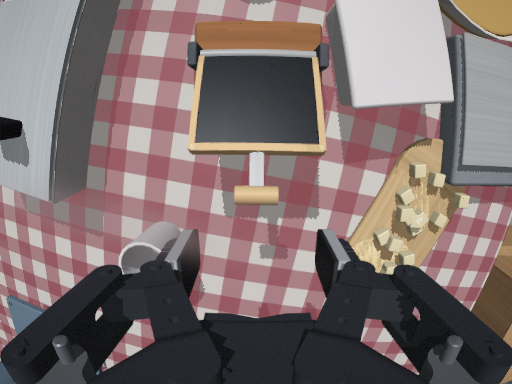

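The bar at pixel (256,196) is square to the jaws. I go down, close lightly on its ends, and check.

```bash
python3 -m creep '[{"delta_rot":[0,0,0],"dp":[-0.0015,-0.0005,0.03],"grip":0.06},{"delta_rot":[0,0,0],"dp":[0,0,0.04],"grip":0.06},{"delta_rot":[0,0,0],"dp":[0,0,0.03],"grip":0.06},{"delta_rot":[0,0,0],"dp":[0,0,0.009],"grip":0.06},{"delta_rot":[0,0,0],"dp":[0,0,0],"grip":0.025},{"delta_rot":[0,0,0],"dp":[0,0,0],"grip":0.025},{"delta_rot":[0,0,0],"dp":[0,0,0],"grip":0.025},{"delta_rot":[0,0,0],"dp":[0,0,0],"grip":0.025}]' 25
python3 -c "
from h import *
p,d,s=shot('wrist','w26'); print(s['joints'],s['ee_pos'],s['ft_force'])"
```

```text
time: 45.25
ee_pos: [0.4431, -0.3428, 0.0854]
tcp_rot: [0.0, 0.995, 0.095, 0.0]
ft_force: [-3.0, 2.1, 4.0]
finger_gap: 0.0355
[-0.03874884  0.7235688   0.86975087  1.90382749 -0.72773436  0.86491892
 -0.16963809] [ 0.44308785 -0.34278448  0.08542834] [-2.9587541   2.14404612  4.03634247]
```

View pics/w26.png

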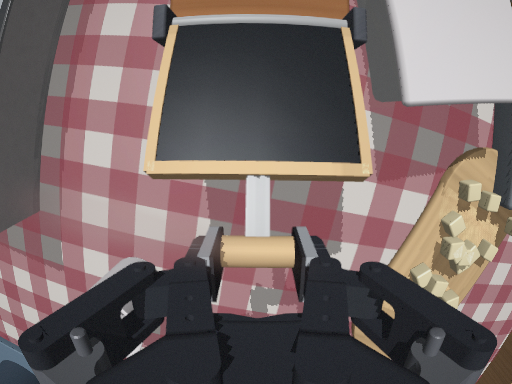

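The bar is held between the pads. I swing it along its 150 mm arc from about 60° to 30°.

```bash
python3 -m creep '[{"delta_rot":[0,0,0],"dp":[0.0088,0,-0.0137],"grip":0.025},{"delta_rot":[0,0,0],"dp":[0.0099,0,-0.0122],"grip":0.025},{"delta_rot":[0,0,0],"dp":[0.0111,0,-0.0111],"grip":0.025},{"delta_rot":[0,0,0],"dp":[0.0122,0,-0.0099],"grip":0.025},{"delta_rot":[0,0,0],"dp":[0.0132,0,-0.0085],"grip":0.025},{"delta_rot":[0,0,0],"dp":[0,0,0],"grip":0.025},{"delta_rot":[0,0,0],"dp":[0,0,0],"grip":0.025}]'
python3 -c "
from h import *
p,d,s=shot('wrist','w27'); print(s['joints'],s['ee_pos'],s['ft_force'])"
```

```text
time: 46.18
ee_pos: [0.4985, -0.3327, 0.1412]
tcp_rot: [0.001, 0.995, 0.095, 0.001]
ft_force: [-1.1, -0.9, 4.9]
finger_gap: 0.035
[-0.11381794  0.7108064   0.92895019  1.77158607 -0.66801956  1.00572116
 -0.3031149 ] [ 0.49853868 -0.33271729  0.14115357] [-1.0527223  -0.85687177  4.8957499 ]
```

View pics/w27.png

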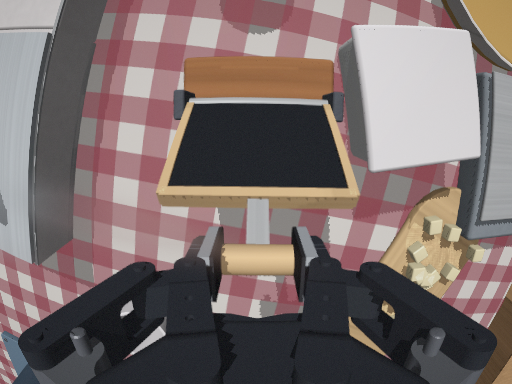

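```bash
python3 -m creep '[{"delta_rot":[0,0,0],"dp":[0,0,0],"grip":0.06},{"delta_rot":[0,0,0],"dp":[0,0,0],"grip":0.06},{"delta_rot":[0,0,0],"dp":[0,0,0],"grip":0.06},{"delta_rot":[0,0,0],"dp":[0,0,-0.03],"grip":0.06},{"delta_rot":[0,0,0],"dp":[0,0,-0.04],"grip":0.06},{"delta_rot":[0,0,0],"dp":[-0.04,0,-0.03],"grip":0.06},{"delta_rot":[0,0,0],"dp":[0,0,0],"grip":0.06},{"delta_rot":[0,0,0],"dp":[0,0,0],"grip":0.06}]'
cat > board.py <<'E'
from h import *
import sys
p,d,s=shot('wrist',sys.argv[1]); W=wworld(d,s); print(s['joints'],s['ee_pos'],s['ft_force'])
z=W[...,2]; c=p.astype(int); h=np.array([.571,-.319]); e=np.array([np.cos(np.radians(10.7)),np.sin(np.radians(10.7))])
m=(z>.15)&(z<.22)&(c[...,2]-c[...,0]>40)&(np.hypot(W[...,0]-.497,W[...,1]+.333)<.04)
P=W[m]; r=cv2.minAreaRect(P[:,:2].astype(np.float32)*1000); zt=np.percentile(z[m],97); print('bar',len(P),r,P.mean(0),zt,'lean from z',np.degrees(np.arccos((zt-.008-.05)/.15)),'from x',np.degrees(np.arcsin(-(np.array(r[0])/1000-h)@e/.15)))
# slate plane: dark pixels, robust
q=W-np.array([h[0],h[1],.05]); X=q[...,:2]@e; Y=q[...,1]*e[0]-q[...,0]*e[1]
m=(c.max(2)<45)&(abs(Y)<.045)&(X<-.005)&(X>-.09)&(q[...,2]>.02)&(q[...,2]<.12)
k=np.polyfit(q[...,2][m],X[m],1); res=X[m]-np.polyval(k,q[...,2][m]); g=abs(res)<.006; k=np.polyfit(q[...,2][m][g],X[m][g],1)
print('slate',m.sum(),g.sum(),'lean',np.degrees(np.arctan(-k[0])),'offset',k[1])
E
python3 board.py w28; python3 -c "
from h import *
p,d,s=shot('side','s28'); shot('top','t28')"
```

```text
time: 47.22
ee_pos: [0.4584, -0.3392, 0.2398]
tcp_rot: [-0.0, 0.995, 0.095, 0.0]
ft_force: [-0.1, 0.3, -0.6]
finger_gap: 0.06
[-0.17949637  0.5556206   1.05592938  1.75824648 -0.5294768   1.1451093
 -0.33925899] [ 0.45844809 -0.33919687  0.23984723] [-0.13154072  0.32595805 -0.57061937]
bar 881 ((493.1819763183594, -334.1756896972656), (14.502034187316895, 35.66886520385742), 10.375551223754883) [ 0.49348215 -0.33387336  0.18456439] 0.18684273454492956 lean from z 30.80093245372365 from x 31.907583586445675
slate 3211 3211 lean 32.52445319692479 offset 0.006167408608438471
```

View pics/w28.png

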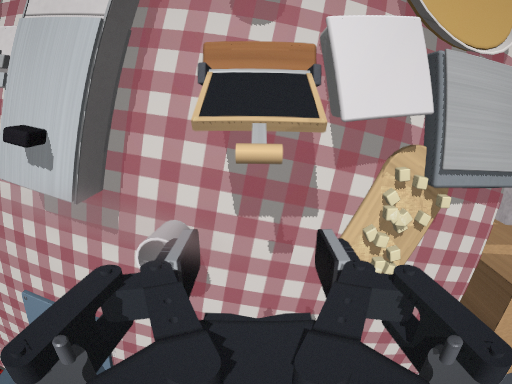

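View pics/s28.png

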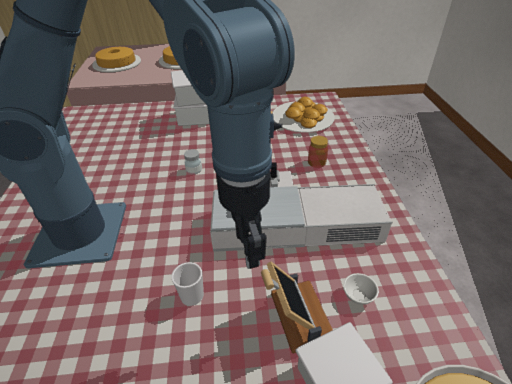

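The estimates are 30.8° and 31.9° from the bar, and 32.5° from both the slate plane and the chord of the bar's travel. That is inside the tolerance but on the high side, so I regrip and nudge it about 2° more upright.

```bash
python3 -m creep '[{"delta_rot":[0,0,0],"dp":[0.036,0,0.03],"grip":0.06},{"delta_rot":[0,0,0],"dp":[0,0,0.04],"grip":0.06},{"delta_rot":[0,0,0],"dp":[0,0,0.028],"grip":0.06},{"delta_rot":[0,0,0],"dp":[0,0,0],"grip":0.025},{"delta_rot":[0,0,0],"dp":[0,0,0],"grip":0.025},{"delta_rot":[0,0,0],"dp":[0,0,0],"grip":0.025},{"delta_rot":[0,0,0],"dp":[0,0,0],"grip":0.025}]' 25
python3 -m creep '[{"delta_rot":[0,0,0],"dp":[0.003,0,-0.0015],"grip":0.025},{"delta_rot":[0,0,0],"dp":[0.003,0,-0.0015],"grip":0.025},{"delta_rot":[0,0,0],"dp":[0,0,0],"grip":0.025},{"delta_rot":[0,0,0],"dp":[0,0,0],"grip":0.025}]'
python3 -m creep '[{"delta_rot":[0,0,0],"dp":[0,0,0],"grip":0.06},{"delta_rot":[0,0,0],"dp":[0,0,0],"grip":0.06},{"delta_rot":[0,0,0],"dp":[0,0,0],"grip":0.06},{"delta_rot":[0,0,0],"dp":[0,0,-0.03],"grip":0.06},{"delta_rot":[0,0,0],"dp":[0,0,-0.04],"grip":0.06},{"delta_rot":[0,0,0],"dp":[-0.04,0,-0.03],"grip":0.06},{"delta_rot":[0,0,0],"dp":[0,0,0],"grip":0.06},{"delta_rot":[0,0,0],"dp":[0,0,0],"grip":0.06}]'
python3 board.py w29
```

```text
time: 48.25
ee_pos: [0.4945, -0.3334, 0.1425]
tcp_rot: [0.001, 0.995, 0.095, 0.001]
ft_force: [4.8, -4.4, -13.0]
finger_gap: 0.0351
time: 48.75
ee_pos: [0.4999, -0.3325, 0.1458]
tcp_rot: [0.001, 0.995, 0.095, 0.001]
ft_force: [3.4, -3.9, -7.4]
finger_gap: 0.0351
time: 49.75
ee_pos: [0.4604, -0.3389, 0.245]
tcp_rot: [-0.0, 0.995, 0.095, 0.0]
ft_force: [-0.3, -1.1, 0.2]
finger_gap: 0.0598
[-0.18301513  0.55270661  1.05972717  1.74899261 -0.52529091  1.15590939
 -0.34552567] [ 0.46037941 -0.3388851   0.24502762] [-0.25593922 -1.11216428  0.24684269]
bar 1097 ((507.6578369140625, -330.9710693359375), (31.086448669433594, 63.97229766845703), 10.794635772705078) [ 0.50443303 -0.33219283  0.18138523] 0.19091441616306654 lean from z 27.613288040753492 from x 25.452096566381105
slate 2890 2890 lean 29.426683923421372 offset 0.005917003470141374
```

```bash
sed -i 's/(z>.15)&(z<.22)/(z>.172)\&(z<.22)/; s/<.04)$/<.03)/' board.py; python3 board.py w30
```

```text
[-0.18311616  0.55355975  1.05902426  1.74890987 -0.52519643  1.15591136
 -0.34552868] [ 0.46052158 -0.33858052  0.24457824] [-0.59353825  0.87474519 -0.70637966]
bar 903 ((499.8707275390625, -332.9585876464844), (14.865194320678711, 35.515933990478516), 10.781604766845703) [ 0.50021607 -0.33285977  0.18867888] 0.19091846402496862 lean from z 27.60995201003604 from x 28.896430874880227
slate 2931 2931 lean 29.410302186744108 offset 0.005851203391288639
```

View pics/w30.png

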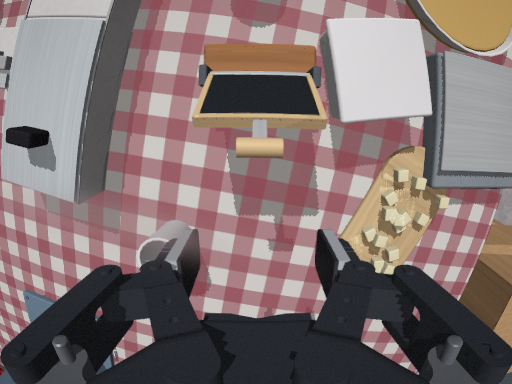

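```bash
python3 -m creep '[{"delta_rot":[0,0,0],"dp":[0,-0.02,-0.04],"grip":0.06},{"delta_rot":[0,0,0],"dp":[0,-0.06,-0.03],"grip":0.06},{"delta_rot":[0,0,0],"dp":[0,-0.06,0],"grip":0.06},{"delta_rot":[0,0,0],"dp":[0,-0.06,0],"grip":0.06},{"delta_rot":[0,0,0],"dp":[0,-0.06,0],"grip":0.06},{"delta_rot":[0,0,0],"dp":[0,-0.06,0],"grip":0.06},{"delta_rot":[0,0,0],"dp":[0,0,0],"grip":0.06},{"delta_rot":[0,0,0],"dp":[0,0,0],"grip":0.06}]'
python3 -c "
from h import *
p,d,s=shot('side','s31'); W=world('side',d); print(s['ee_pos'],s['joints'][2])
h=np.array([.571,-.319,.05]); a=np.radians(10.7); e=np.array([np.cos(a),np.sin(a)])
for n in ('side','top'):
  if n=='top': p,d,s=shot('top','t31'); W=world('top',d)
  c=p.astype(int); q=W-h; X=q[...,:2]@e; Y=q[...,1]*e[0]-q[...,0]*e[1]
  m=(d>0)&(c.max(2)<60)&(abs(Y)<.042)&(X<-.005)&(X>-.08)&(q[...,2]>.015)&(q[...,2]<.11)
  if m.sum()>10: k=np.polyfit(q[...,2][m],X[m],1); print(n,m.sum(),np.degrees(np.arctan(-k[0])))
  # initial cover/knob
  rects(W,d,.12,.145,.56,.078,.035,n+' knob'); rects(W,d,.115,.14,.461,-.037,.035,n+' grip')
"
```

```text
time: 50.85
ee_pos: [0.4031, -0.0427, 0.3142]
tcp_rot: [-0.0, 0.995, 0.095, -0.001]
ft_force: [-0.3, -0.4, -1.1]
finger_gap: 0.0603
[ 0.40307773 -0.04273734  0.31415469] 1.078880115031038
side 343 29.421194103799674
side knob 53 [560.4  76.4] [27.6 14.5] 82.8 [0.5595 0.0706 0.1321]
side grip 117 [460.4 -40. ] [47.5 18.6] 86.0 [ 0.4602 -0.0435  0.1258]
top 185 29.246242060927475
top knob 43 [558.   74.8] [17.9 20.1] 1.8 [0.5561 0.0748 0.1347]
top grip none
```

View pics/s31.png

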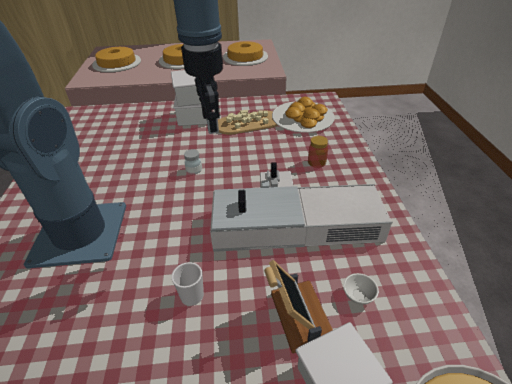

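View pics/t31.png

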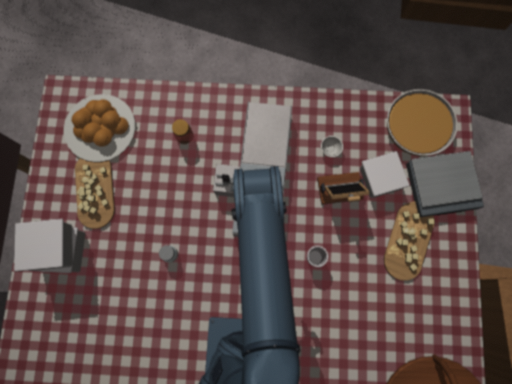

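The side and top cameras put the slate at 29.4° and 29.2°. In the side view the cover grip at (241,200) and the knob at (273,170) are back where they started, the table is clear of cheese, and the tubs and jars have not moved. I hand the job in.

```bash
python3 -c "
from bench import ctrl
print(ctrl.finish_job())"
```

```text
the job is handed in; nothing more can be done
None
```

I did the whole job and handed it in at about 51 s of the 210 s. The hand-in gives no verdict, so the outcome rests on my own checks.

**What I did:** I drew the bolt and opened the cover. The table held two cheeses, a pale block and a yellow wedge, and I stood both end to end in the well. I then shut the cover, pushed the bolt home, and raised the slate board by the ends of its bar.

**Last checks:**
- **Bolt and cover:** Both ran to their stops, reading about 15 N with no further travel. Knob and grip block measured within 2–3 mm of where they started.
- **Cheese:** The wrist and side pictures showed both pieces upright in the well before the cover closed over them. I saw no other cheese on the table, and I cannot see inside the well now.
- **Slate board:** The wrist, side and top cameras gave 29.4°, 29.4° and 29.2° for the slate. The bar's height and position gave 27.6° and 28.9°. All are within 25° to 35°.
- **Tubs, jars, cup and dish:** I did not touch any of them, and they look unmoved in the last pictures.

**What went wrong:**
- **Fingertips:** They end about 26 mm behind the reported TCP. My first grip on the cover closed on top of the block without moving anything, and the first bolt grip held only the top few millimetres of the knob. I corrected for this in every later grip.
- **Board:** My first setting measured 31° to 32.5°, so I regripped it and nudged it more upright.

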